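Put a polished specimen away under the friction-drawn lid of its dust case

TASK

Put the freshly polished specimen puck that stands on the bare worktop away in the dust case. The case's flat clear lid has no handle: press gently on its ribbed rubber pad and drag the lid back towards the robot until it is fully open, set the puck down gently and upright, fully home in the empty pocket, then press and slide the lid forward until it is fully shut again. The thin lid cracks if it is pressed too hard (keep well below 25 N), and the objective canister and the vial are to be left alone.

Things in the scene. Friction and masses are not known exactly. Their poses are not given: they have to be found in the camera images.
- dust_case: Base plate (200 x 186 x 5 mm, fixed) of the dust case; origin: centre of its underside; x from the case's open front (near the robot) to its closed back wall, y left, z up. The aluminium case on it (190 x 176 mm) stands on levelling screws: its true height is 0 to 12 mm above the lowest setting, is not measured and must be felt. Case top at the lowest setting: 48 mm above the origin.
- lid (a joint): How far the lid is drawn back along the dust case's -x, in m: 0 shut, 0.080 fully open; hard stops at both ends. Felts hold it with a steady drag of about 4.5 N; it stays where left. Fingertips drag it by friction: they slip if pressed with less than about 9 N, 13 N does; it cracks above 25 N (press and drag combined). It gives 2.5 mm under 20 N of press and cannot be lifted. Open, it uncovers x = 9 to 89 mm.
- pad_home (a point): Where the centre of the top of the black ribbed rubber pad (50 x 60 mm) on the lid is when the lid is shut and the case at its lowest setting. The pad's true top is 0 to 12 mm higher, and it moves with the lid along -x of the dust case by the lid's joint value. The lid is a clear plate 178 (x) x 162 x 4 mm, its underside 5.5 mm below the pad's top.
- pocket (a point): Centre of the floor of the empty pocket (round, 32 mm across, 8 mm deep, vertical) with the case at its lowest setting; the true floor is 0 to 12 mm higher, like the rest of the case. The deck round it is 8 mm above the floor. 64 mm to its left (+y of the dust case) is the full pocket; its puck stands 13 mm above the deck. The side runners are 44 mm to the right.
- polished_mount: Specimen puck to be put away: plain cylinder 30 mm across, 21 mm high, standing alone on the bare worktop left of the case. Origin: centre of its underside, z up.
- canister: Round black objective canister with a white screw cap, 40 mm across, 62 mm high, on the worktop left of the case; leave alone. Origin: centre of its underside.
- vial: Glass vial with screw cap, 24 mm across, 52 mm high, on the worktop left of the case; leave alone. Origin: centre of its underside.
Not all that is in view belongs to the job. Of the things that look like the polished_mount, take the one that is farthest to the robot's right at the start.

How it is judged:
On the way, in this order (a step that is already met when the one before it is completed fails the run):
1. the lid is drawn back fully open (value of joint lid above 0.076 m), for 0.2 s.
2. the polished puck stands fully home in the empty pocket, let go (horizontal distance between polished_mount and pocket below 0.003 m and z of polished_mount in the frame of pocket below 0.014 m and angle between polished_mount's own z axis and vertical below 0.05 rad and contact force between the fingers and polished_mount below 0.1 N), for 0.2 s.
3. the lid is slid fully shut (value of joint lid below 0.003 m), for 0.2 s.
At the end, for the whole second after the job is handed in: The lid is shut to within 3 mm (a puck that is not home in its pocket blocks it), and under it the polished puck stands upright (within 0.05 rad), let go and at rest in the formerly empty pocket, within 3 mm of its axis (value of joint lid below 0.003 m and horizontal distance between polished_mount and pocket below 0.003 m and z of polished_mount in the frame of pocket below 0.014 m and angle between polished_mount's own z axis and vertical below 0.05 rad and linear speed of polished_mount below 0.02 m/s); the robot touches nothing.
It fails at once if the lid is loaded with more than 25 N (contact force between anything else and lid above 25 N).
It fails at once if the polished puck is rammed into the case with more than 45 N (contact force between polished_mount and dust_case above 45 N).
It fails at once if the polished puck is dropped into the pocket (faster than 0.6 m/s there) (horizontal distance between polished_mount and pocket below 0.02 m and z of polished_mount in the frame of pocket below 0.05 m and linear speed of polished_mount above 0.6 m/s).
It fails at once if the canister is moved by more than 15 mm (distance of canister from where it was at the start of the episode above 0.015 m).
It fails at once if the vial is moved by more than 15 mm (distance of vial from where it was at the start of the episode above 0.015 m).
It also fails if it takes over 72 s, if anything falls off the work surface, if the arm or the gripper's body presses on something with over 40 N, if the wrist force passes 120 N, or if a joint passes its speed limit or range.

ROBOT

A 7-joint arm with a two-finger parallel gripper is mounted at the origin on a cart in front of the work surface, level with it; the furniture and walls round the work are solid. World frame = base frame: x ahead of the robot, y to its left, z up, the work surface at z = 0. Lengths are in m, angles in rad, forces in N, time in s.
With the tool pointing down it reaches from about 0.4 to 0.75 m from the base axis. Payload 19.5 kg.
Tool frame: the origin (TCP) lies on the centre line of the jaws, within the pads' length; the fingertips stand 19 mm ahead of it and the grasp point (between the pads) is the TCP; x points along the fingers, z is the direction in which the jaws open and shut, and the axes are right-handed (so a half turn about x gives the same grasp; the last joint's range is limited). The gripper opens to 85 mm and grips with 20 to 120 N. Pads are 22 mm wide; open, the fingers measure 114 mm over their backs; the gripper's body (76 mm by 85 mm) begins 54 mm behind the grasp point. The pads swing forward as they close: fully open they stand 13 mm farther back than shut.
Start: joints at [1.21, 0.707, -0.028, 1.485, 0.022, 0.951, -0.075], TCP at [0.18, -0.546, 0.25] pointing down, gripper open.
Joint ranges: [-2.71, 2.71], [-0.32, 2.16], [-1.57, 1.52], [0, 2.45], [-1.46, 4.6], [0, 2.02], [-2.83, 2.83]. Speed limits (rad/s): [1.89, 1.89, 2.57, 2.57, 3.01, 3.01, 3.01].

INTERFACE

Orientations are given as a unit quaternion [x, y, z, w].
In Python, from plant import readout, eyes, ctrl gives the robot as it stands. The module is installed in compiled form; this text tells all that it offers.
- The arm moves only by the tool apply_moves, never from a script. Its argument "targets" is a list that holds one entry, the list of rows, each a list of 7 numbers: the shift along the tool's x, y, z in cm, then the turn, a rotation vector about the tool's x, y, z in rad, then the closure in counts, from 0 (fully open) to 255 (shut). A call has 1 to 8 rows; each row is the pose to reach, as a shift and turn from the pose measured when the call began, along the tool's axes at that moment; what a row does not reach only later rows make up. A row lasts 1/8 s, in which the tool goes at most 62.5 mm and 10.7 degrees, less where a joint would pass 70% of its speed; a pose out of reach is approached as far as the arm can. A call with a gripper value outside its range is refused whole. The fingers move at their own pace and stop on an object; "squeeze" is the grip in N (left out, the last holds). Time passes only in rows, so rows that repeat a pose let the fingers close. It gives the time, the measured TCP pose, the force and the opening at its end, in the units of the state.
- readout.get_state(): the state, without advancing time (a new reading comes with each control period).
- eyes.grab_frame(name): name is "scene" or "side" or "wrist"; returns the picture (480x640x3 uint8, blue, green, red); there is no depth.
- eyes.camera_params(name): a dict with "mtx" (3x3 intrinsics, pixels), "dist" ([k1, k2, p1, p2, k3] as OpenCV has them; the pictures are not rectified), "rvec" (rotation vector, rad) and "tvec" (3), from world to camera coordinates, as OpenCV has them. Camera axes: x right, y down, z forward; pixel columns grow to the right and rows downward; lengths in m; the calibration is good to about 2 mm. A picture is of the moment at which its call begins: read the wrist's pose just before it. camera_params takes no time and is no camera call; for the wrist camera it gives the pose at the moment of the call.
- ctrl.job_done(): hands the job in, once; it reports no verdict.
The state is a dict: "time_s": time; "q": joint angles; "joint_vel": joint speeds; "tau": joint torques, N m; "ee_pos": TCP position; "tool_rot": TCP orientation; "contact_force": force on the tool from outside, world axes, zero at the start; "wrist_torque": the same for the moment, N m; "opening": finger opening in m.
Only numpy, scipy, OpenCV 4.12 (cv2) and the standard library are available. Lean on these libraries where they do the work, as an engineer would, in place of code of your own. Each camera call takes 0.05 s, during which the arm holds its last target. There are 200 camera calls.

## Working session

There is one attempt and no reset: what is moved stays moved. The work goes in short steps, Python scripts to look and compute and a tool call to move; the robot and the scene stay as the last step left them, time stands still between calls to the robot, and variables do not carry over. Pictures are saved under pics/ and viewed, about 8 in all and at most 12, crops included, and the job is handed in when it is done.

Besides the shell and the picture viewer there is one more tool, called in YAML: its name, and indented under it one key for each argument. apply_moves: Moves the arm, as the interface text tells. Its arguments: {"type":"object","properties":{"targets":{"type":"array","items":{"type":"array","items":{"type":"array","items":{"type":"number"}}}},"squeeze":{"type":"number"}},"required":["targets"]}

```bash
mkdir -p pics
cat > h.py <<'E'
import numpy as np, cv2
from scipy.spatial.transform import Rotation as R
from plant import readout, eyes, ctrl
def cam(n):
    p=eyes.camera_params(n); return [np.array(p[k],float) for k in("mtx","dist","rvec","tvec")]
def ray(n,uv,z,p=None):
    K,d,r,t=p or cam(n); u=cv2.undistortPoints(np.array([[uv]],float),K,d)[0,0]
    M=cv2.Rodrigues(r)[0]; c=-M.T@t.ravel(); v=M.T@np.array([u[0],u[1],1]); return c+v*(z-c[2])/v[2]
def proj(n,X):
    K,d,r,t=cam(n); return cv2.projectPoints(np.array(X,float).reshape(-1,3),r,t,K,d)[0].reshape(-1,2)
def st():
    s=readout.get_state(); print(round(s["time_s"],2),"p",np.round(s["ee_pos"],4),"q",np.round(s["tool_rot"],4),"F",np.round(s["contact_force"],1),"op",round(s["opening"],4)); print("R",np.round(R.from_quat(s["tool_rot"]).as_matrix(),3).tolist(),"j",np.round(s["q"],2)); return s
E
python3 - <<'E'
from h import *
st()
for n in("scene","side"):
    cv2.imwrite(f"pics/{n}0.png",eyes.grab_frame(n)); K,d,r,t=cam(n); print(n,K[0,0],(-cv2.Rodrigues(r)[0].T@t.ravel()).round(3))
E
```

```text
0.0 p [ 0.1801 -0.5458  0.2499] q [ 0.4145  0.5733 -0.4141  0.5727] F [0.2 0.3 0.4] op 0.085
R [[-0.0, 0.95, 0.313], [0.001, 0.313, -0.95], [-1.0, -0.0, -0.001]] j [ 1.21  0.71 -0.03  1.48  0.02  0.95 -0.08]
scene 582.9600576413552 [0.139 0.833 0.736]
side 433.97357012634717 [ 0.508 -0.485  0.503]
```

View pics/scene0.png

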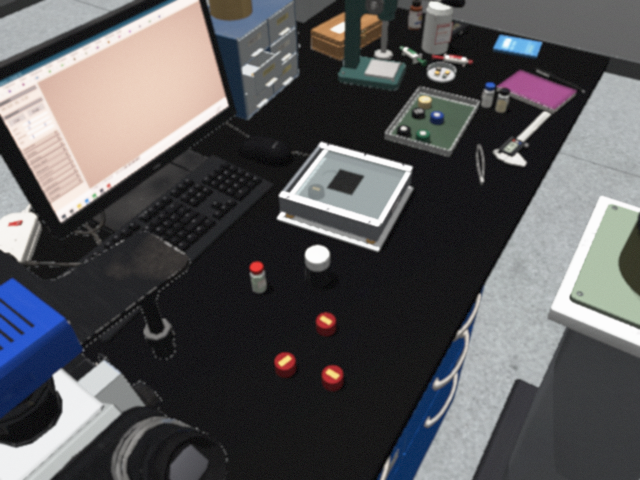

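View pics/side0.png

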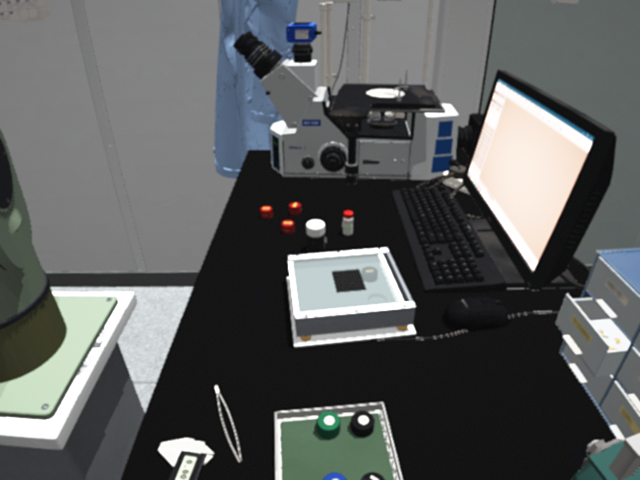

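Three red pucks appear. In the scene view they are at (326,323), (285,364) and (332,377); the one farthest from that camera, so farthest to the robot's right, is (326,323), which matches side (288,226). The case is near scene (345,195), with the canister at (317,265) and the vial at (258,278).

Run:
```python
from h import *
for uv in [(326,318),(285,358),(333,371)]: print("puck sc",ray("scene",uv,.021).round(4))
for uv in [(288,223),(267,208),(295,205)]: print("puck sd",ray("side",uv,.021).round(4))
for uv in [(278,217),(378,248),(413,190)]: print("plate sc",ray("scene",uv,.005).round(4))
for uv in [(294,343),(415,333)]: print("plate sd",ray("side",uv,.005).round(4))
print("pad sc",ray("scene",(346,181),.055).round(4),"sd",ray("side",(349,280),.055).round(4))
print("can",ray("scene",(317,254),.062).round(4),ray("side",(316,227),.062).round(4))
print("vial",ray("scene",(257,267),.052).round(4),ray("side",(348,214),.052).round(4))
a=cv2.imread("pics/scene0.png")[135:260,265:425]; b=cv2.imread("pics/side0.png")[235:350,270:425]
o=np.zeros((600,800,3),np.uint8); a=cv2.resize(a,None,fx=4,fy=4,interpolation=2)
cv2.imwrite("pics/c1.png",a); cv2.imwrite("pics/c2.png",cv2.resize(b,None,fx=5,fy=5,interpolation=2))
```

```text
puck sc [0.4327 0.3764 0.021 ]
puck sc [0.4454 0.4672 0.021 ]
puck sc [0.3755 0.4497 0.021 ]
puck sd [0.434  0.3744 0.021 ]
puck sd [0.3787 0.4503 0.021 ]
puck sd [0.446  0.4639 0.021 ]
plate sc [0.6368 0.2162 0.005 ]
plate sc [0.4419 0.1907 0.005 ]
plate sc [0.458  0.0183 0.005 ]
plate sd [0.4631 0.0138 0.005 ]
plate sd [0.6592 0.0313 0.005 ]
pad sc [0.5522 0.1145 0.055 ] sd [0.5553 0.1113 0.055 ]
can [0.4949 0.3028 0.062 ] [0.4986 0.2829 0.062 ]
vial [0.566  0.3679 0.052 ] [0.5686 0.3556 0.052 ]
```

View pics/c1.png

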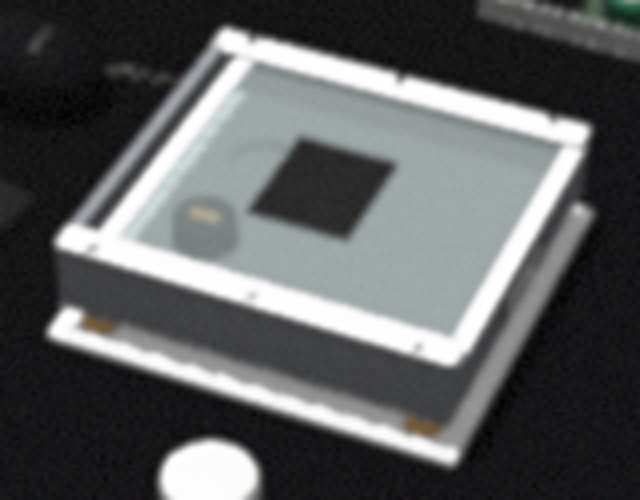

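View pics/c2.png

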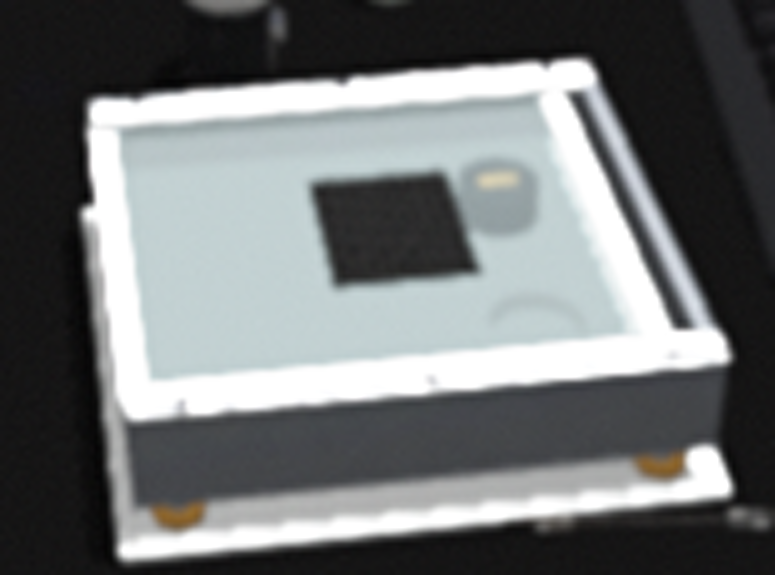

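```bash
cat > fit.py <<'E'
from h import *
from scipy.optimize import least_squares
P=dict(FL=(-1,1),BL=(1,1),BR=(1,-1),FR=(-1,-1))
S=[("scene",4,265,135,"p",[("BL",50,338),("FL",458,466)]),("scene",4,265,135,"c",[("FL",462,362),("BL",57,238),("BR",220,30),("FR",592,128)]),
("side",5,270,235,"p",[("FR",125,558),("BR",733,495)]),("side",5,270,235,"c",[("FR",128,417),("BR",731,358),("FL",90,101),("BL",594,62)])]
C={n:cam(n) for n in("scene","side")}
def f(v):
    x,y,a,h=v; c,s=np.cos(a),np.sin(a); o=[]
    for n,k,u0,v0,kind,L in S:
        for nm,u,w in L:
            sx,sy=P[nm]; X=np.array([sx*.1,sy*.093,0]) if kind=="p" else np.array([sx*.095,sy*.088,.048+h])
            W=[x+c*X[0]-s*X[1],y+s*X[0]+c*X[1],X[2]]
            K,d,r,t=C[n]; q=cv2.projectPoints(np.array([W]),r,t,K,d)[0].ravel(); o+=list(q-[u/k+u0,w/k+v0])
    return o
r=least_squares(f,[.55,.11,.1,.006],loss="soft_l1")
print(r.x.round(4)); print(np.array(f(r.x)).reshape(-1,2).round(1).tolist())
x,y,a,h=r.x
def inv(p): 
    d=np.array(p[:2])-[x,y]; return np.array([np.cos(a)*d[0]+np.sin(a)*d[1],-np.sin(a)*d[0]+np.cos(a)*d[1]])
for z in (.05,.056,.06):
    for n,L in(("scene",[(300,138),(398,165),(348,240),(250,210)]),("side",[(311,184),(445,172),(478,272),(336,287)])):
        k,u0,v0=(4,265,135) if n=="scene" else(5,270,235)
        w=[inv(ray(n,(u/k+u0,v/k+v0),z)) for u,v in L]; print(z,n,"padctr",np.mean(w,0).round(4), "dims",[round(np.linalg.norm(w[i]-w[i-1]),4) for i in range(4)])
E
python3 fit.py
```

```text
[0.5508 0.113  0.1284 0.008 ]
[[-0.5, -0.2], [-1.0, -0.5], [-2.0, -0.2], [-0.6, 0.9], [0.3, -0.4], [-1.1, -0.9], [-0.8, 1.3], [-0.5, 0.2], [-0.1, 0.6], [-0.4, -0.2], [-0.7, 0.4], [-2.2, -0.3]]
0.05 scene padctr [ 0.0028 -0.002 ] dims [np.float64(0.0575), np.float64(0.0498), np.float64(0.0586), np.float64(0.0489)]
0.05 side padctr [0.0045 0.0032] dims [np.float64(0.0591), np.float64(0.0486), np.float64(0.0584), np.float64(0.0485)]
0.056 scene padctr [0.     0.0048] dims [np.float64(0.057), np.float64(0.0494), np.float64(0.0581), np.float64(0.0485)]
0.056 side padctr [ 0.0029 -0.0046] dims [np.float64(0.0583), np.float64(0.048), np.float64(0.0576), np.float64(0.0478)]
0.06 scene padctr [-0.0018  0.0092] dims [np.float64(0.0566), np.float64(0.0491), np.float64(0.0578), np.float64(0.0482)]
0.06 side padctr [ 0.0018 -0.0098] dims [np.float64(0.0578), np.float64(0.0475), np.float64(0.0571), np.float64(0.0474)]
```

apply_moves:
  targets:
    - [[-0.8, 4.4, -4.2, 0.016, 0, 0, 255], [-1.6, 8.9, -8.4, 0.032, 0, 0, 255], [-2.4, 13.4, -12.6, 0.048, 0, 0, 255], [-3.2, 17.8, -16.8, 0.064, 0, 0, 255], [-4, 22.3, -21, 0.08, 0, 0, 255], [-5, 26.8, -25.2, 0.096, 0, 0, 255], [-5, 31.2, -29.4, 0.11, 0, 0, 255], [-5, 35.7, -33.6, 0.127, 0, 0, 255]]
  squeeze: 20

```text
time_s: 1.1
ee_pos: [0.4145, -0.1131, 0.3003]
tool_rot: [0.45, 0.546, -0.45, 0.545]
contact_force: [1.2, -0.7, 1.0]
opening: 0.0002
```

apply_moves:
  targets:
    - [[0, 4.5, -4.2, 0.016, 0, 0, 255], [0, 9, -8.4, 0.03, 0, 0, 255], [0, 13.5, -12.6, 0.05, 0, 0, 255], [0, 17.8, -16.8, 0.063, 0, 0, 255]]

```text
time_s: 1.6
ee_pos: [0.5582, 0.0876, 0.3003]
tool_rot: [0.467, 0.531, -0.467, 0.531]
contact_force: [0.5, -0.6, 0.3]
opening: -0.0001
```

Run:
```python
from h import *
s=st(); cv2.imwrite("pics/w1.png",eyes.grab_frame("wrist")); K,d,r,t=cam("wrist"); M=cv2.Rodrigues(r)[0]
print((-M.T@t.ravel()).round(3),M.round(2).tolist(),K[0,0])
```

```text
1.6 p [0.5582 0.0876 0.3003] q [ 0.4671  0.5311 -0.467   0.5307] F [ 0.5 -0.6  0.3] op -0.0001
R [[-0.0, 0.992, 0.127], [0.0, 0.127, -0.992], [-1.0, -0.0, -0.001]] j [-0.25  0.64  0.08  1.44 -0.06  1.06 -1.6 ]
[0.633 0.103 0.423] [[0.13, -0.99, -0.01], [-0.95, -0.13, 0.29], [-0.28, -0.03, -0.96]] 355.42782336102033
```

View pics/w1.png

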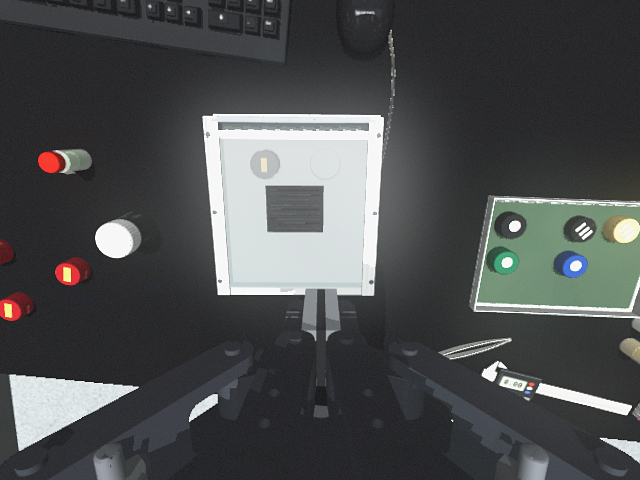

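The wrist view looks down on the case square-on: pad centre (295,209), empty pocket ring (325,163), full pocket (265,163), canister (118,238), target puck (70,271), vial (50,162).

```bash
cat >> h.py <<'E'
cx,cy,ca=.5508,.113,.1284
def case(p):
    d=np.array(p[:2])-[cx,cy]; return np.array([np.cos(ca)*d[0]+np.sin(ca)*d[1],-np.sin(ca)*d[0]+np.cos(ca)*d[1]])
def world(x,y): return np.array([cx+np.cos(ca)*x-np.sin(ca)*y, cy+np.sin(ca)*x+np.cos(ca)*y])
E
python3 - <<'E'
from h import *
for z in(.05,.056,.062): 
    q=[ray("wrist",p,z) for p in[(267,186),(323,186),(324,232),(266,232)]]; print(z,"pad",np.mean(q,0).round(4),case(np.mean(q,0)).round(4),[np.linalg.norm(q[i]-q[i-1]).round(4) for i in range(4)])
for z in(.03,.04): print("pocket",z,case(ray("wrist",(325.5,163),z)).round(4))
for z in(.048,.054,.06): 
    q=[ray("wrist",p,z) for p in[(203,116),(384,115),(376,295),(218,295)]]; m=np.mean(q,0); e=(q[1]-q[2]+q[0]-q[3]); print(z,"case",m.round(4),np.arctan2(e[1],e[0]).round(4),[np.linalg.norm(q[i]-q[i-1]).round(4) for i in range(4)])
print("target",ray("wrist",(67,272),.021),"can",ray("wrist",(117,239),.062),"vial",ray("wrist",(51,162),.052))
cv2.imwrite("pics/w1c.png",cv2.resize(eyes.grab_frame("wrist")[105:305,195:395],None,fx=3,fy=3,interpolation=2))
E
```

```text
0.05 pad [0.5545 0.1225 0.05  ] [0.0049 0.0089] [np.float64(0.0499), np.float64(0.0586), np.float64(0.0498), np.float64(0.0631)]
0.056 pad [0.5558 0.1222 0.056 ] [0.0061 0.0084] [np.float64(0.0491), np.float64(0.0577), np.float64(0.049), np.float64(0.062)]
0.062 pad [0.557  0.1218 0.062 ] [0.0073 0.008 ] [np.float64(0.0483), np.float64(0.0567), np.float64(0.0482), np.float64(0.061)]
pocket 0.03 [ 0.0521 -0.0233]
pocket 0.04 [ 0.0528 -0.0232]
0.048 case [0.5514 0.1219 0.048 ] 0.1332 [np.float64(0.1944), np.float64(0.1798), np.float64(0.1951), np.float64(0.182)]
0.054 case [0.5527 0.1216 0.054 ] 0.1332 [np.float64(0.1913), np.float64(0.177), np.float64(0.192), np.float64(0.1791)]
0.06 case [0.554  0.1213 0.06  ] 0.1332 [np.float64(0.1882), np.float64(0.1741), np.float64(0.1889), np.float64(0.1762)]
target [0.4349692 0.3870589 0.021    ] can [0.50000075 0.30416426 0.062     ] vial [0.56970658 0.37287734 0.052     ]
```

View pics/w1c.png

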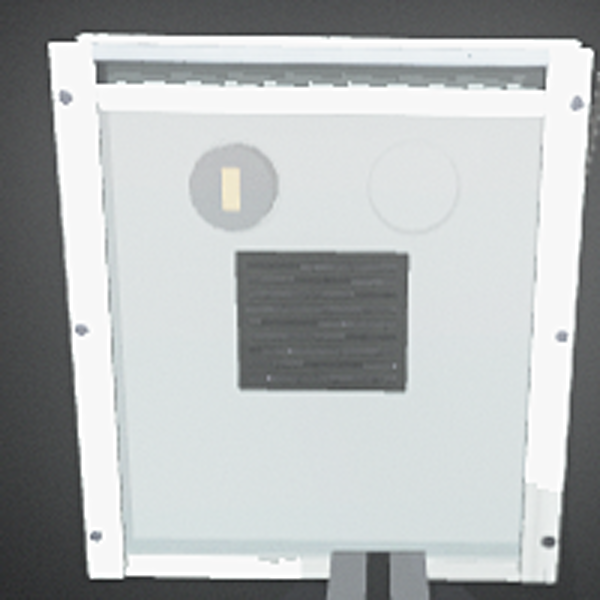

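Run:
```python
from h import *
s=st(); p=s["ee_pos"]; print(np.round(s["joint_vel"],4))
for dz in(0,-.019): print(proj("wrist",[p[0],p[1],p[2]+dz]))
for n,u0,v0,w,h,k in(("scene",235,235,120,110,5),):
    a=eyes.grab_frame(n)[v0:v0+h,u0:u0+w]; a=cv2.resize(a,None,fx=k,fy=k,interpolation=2)
b=cv2.resize(eyes.grab_frame("side")[190:250,250:370],None,fx=6,fy=6,interpolation=2)[:, :]
a=cv2.resize(a,(390,358)); b=cv2.resize(b,(400,200)); o=np.zeros((360,800,3),np.uint8); o[:358,:390]=a; o[:200,400:]=b; cv2.imwrite("pics/c3.png",o)
```

```text
1.7 p [0.5587 0.0914 0.2991] q [ 0.4659  0.5334 -0.4648  0.5314] F [ 0.3 -1.5 -0.3] op 0.0001
R [[-0.001, 0.991, 0.134], [0.003, 0.134, -0.991], [-1.0, -0.001, -0.003]] j [-0.26  0.64  0.08  1.44 -0.06  1.06 -1.6 ]
[ 0.0759 -0.0563  0.0429  0.1267  0.019  -0.0433  0.0696]
[[318.92453648 329.49297812]]
[[319.29295507 307.09853055]]
```

View pics/c3.png

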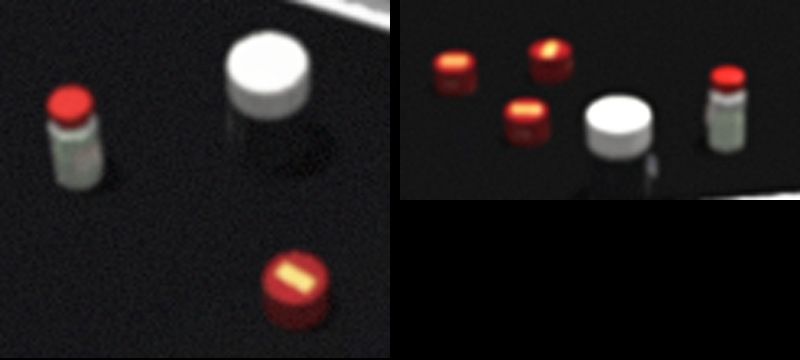

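apply_moves:
  targets:
    - [[4, -0.2, -2.2, 0, 0, 0, 255], [10, -0.2, -2.2, 0, 0, 0, 255], [15, -0.2, -2.2, 0, 0, 0, 255], [18, -0.2, -2.2, 0, 0, 0, 255], [19, -0.2, -2.2, 0, 0, 0, 255], [19, -0.2, -2.2, 0, 0, 0, 255], [19, -0.2, -2.2, 0, 0, 0, 255], [19, -0.2, -2.2, 0, 0, 0, 255]]

```text
time_s: 2.8
ee_pos: [0.5525, 0.1078, 0.1107]
tool_rot: [0.467, 0.531, -0.466, 0.531]
contact_force: [-0.8, -0.3, -0.1]
opening: -0.0001
```

Run:
```python
from h import *
s=st(); print(np.round(s["joint_vel"],3),case(s["ee_pos"]))
cv2.imwrite("pics/w2.png",eyes.grab_frame("wrist")); s=st()
```

```text
2.8 p [0.5525 0.1078 0.1107] q [ 0.4668  0.5314 -0.4665  0.5312] F [-0.8 -0.3 -0.1] op -0.0001
R [[0.0, 0.992, 0.129], [0.001, 0.129, -0.992], [-1.0, 0.0, -0.001]] j [-0.28  0.89  0.05  1.68 -0.07  0.58 -1.62]
[-0.     0.005 -0.002  0.003 -0.001 -0.002 -0.001] [ 0.00100401 -0.00538863]
2.85 p [0.5524 0.1078 0.1105] q [ 0.4667  0.5314 -0.4665  0.5311] F [ 0.  -0.1 -0.2] op 0.0003
R [[-0.0, 0.992, 0.129], [0.001, 0.129, -0.992], [-1.0, -0.0, -0.001]] j [-0.28  0.89  0.05  1.68 -0.07  0.58 -1.62]
```

View pics/w2.png

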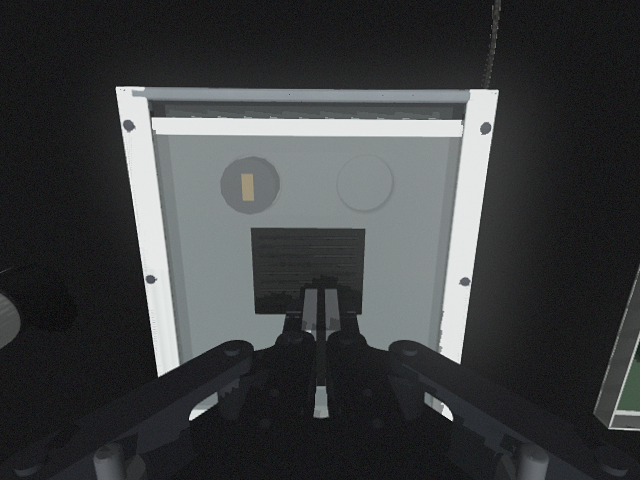

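Settled over the pad: corners (251,229), (365,229), (363,314), (254,314); pocket ring (365,184), full puck (250,185), and case back corners (116,88) and (498,90).

Run:
```python
from h import *
for z in(.05,.056,.062):
    q=[ray("wrist",p,z) for p in[(251,229),(365,229),(363,314),(254,314)]]; c=np.mean(q,0); print(z,"pad",c.round(4),case(c).round(4),[np.linalg.norm(q[i]-q[i-1]).round(4) for i in range(4)])
    a,b=[ray("wrist",p,z) for p in[(116,88),(498,90)]]; print(" backcorners",case(a).round(4),case(b).round(4))
for z in(.03,.036,.042): print("pocket",z,ray("wrist",(365,184),z).round(4),case(ray("wrist",(365,184),z)).round(4))
```

```text
0.05 pad [0.5514 0.114  0.05  ] [0.0007 0.001 ] [np.float64(0.0505), np.float64(0.061), np.float64(0.0505), np.float64(0.0627)]
 backcorners [0.095  0.0916] [ 0.0945 -0.0903]
0.056 pad [0.5538 0.1141 0.056 ] [0.0031 0.0007] [np.float64(0.0489), np.float64(0.0591), np.float64(0.0489), np.float64(0.0607)]
 backcorners [0.0943 0.0884] [ 0.0938 -0.0875]
0.062 pad [0.5561 0.1142 0.062 ] [0.0054 0.0005] [np.float64(0.0472), np.float64(0.0571), np.float64(0.0472), np.float64(0.0587)]
 backcorners [0.0936 0.0852] [ 0.0931 -0.0848]
pocket 0.03 [0.6018 0.0881 0.03  ] [ 0.0474 -0.0312]
pocket 0.036 [0.6025 0.089  0.036 ] [ 0.0482 -0.0305]
pocket 0.042 [0.6032 0.0898 0.042 ] [ 0.049  -0.0297]
```

apply_moves:
  targets:
    - [[1, 0.1, -0.5, 0, 0, 0, 255], [2.2, 0.1, -0.5, 0, 0, 0, 255], [2.2, 0.1, -0.5, 0, 0, 0, 255], [2.2, 0.1, -0.5, 0, 0, 0, 255]]

```text
time_s: 3.35
ee_pos: [0.5528, 0.1128, 0.0885]
tool_rot: [0.467, 0.531, -0.467, 0.531]
contact_force: [0.1, 0.2, -0.2]
opening: 0.0002
```

apply_moves:
  targets:
    - [[0.1, 0, 0, 0, 0, 0, 255], [0.2, 0, 0, 0, 0, 0, 255], [0.3, 0, 0, 0, 0, 0, 255], [0.4, 0, 0, 0, 0, 0, 255], [0.4, 0, 0, 0, 0, 0, 255]]

```text
time_s: 3.98
ee_pos: [0.5527, 0.1128, 0.0844]
tool_rot: [0.467, 0.531, -0.467, 0.531]
contact_force: [-0.1, -0.2, -0.0]
opening: 0.0
```

apply_moves:
  targets:
    - [[0.1, 0, 0, 0, 0, 0, 255], [0.15, 0, 0, 0, 0, 0, 255]]

```text
time_s: 4.22
ee_pos: [0.5527, 0.1128, 0.0828]
tool_rot: [0.467, 0.531, -0.467, 0.531]
contact_force: [0.3, -0.4, 0.1]
opening: -0.0003
```

apply_moves:
  targets:
    - [[0.1, 0, 0, 0, 0, 0, 255], [0.15, 0, 0, 0, 0, 0, 255]]

```text
time_s: 4.47
ee_pos: [0.5527, 0.1128, 0.0812]
tool_rot: [0.467, 0.531, -0.467, 0.531]
contact_force: [-0.8, -0.1, 0.2]
opening: 0.0
```

apply_moves:
  targets:
    - [[0.1, 0, 0, 0, 0, 0, 255], [0.1, 0, 0, 0, 0, 0, 255]]

```text
time_s: 4.72
ee_pos: [0.5526, 0.1128, 0.0802]
tool_rot: [0.467, 0.532, -0.467, 0.531]
contact_force: [0.3, -0.5, 0.2]
opening: 0.0001
```

apply_moves:
  targets:
    - [[0.1, 0, 0, 0, 0, 0, 255], [0.1, 0, 0, 0, 0, 0, 255]]

```text
time_s: 4.97
ee_pos: [0.5526, 0.1128, 0.0791]
tool_rot: [0.467, 0.532, -0.467, 0.531]
contact_force: [-0.5, 0.7, 0.4]
opening: -0.0002
```

apply_moves:
  targets:
    - [[0.1, 0, 0, 0, 0, 0, 255], [0.12, 0, 0, 0, 0, 0, 255]]

```text
time_s: 5.22
ee_pos: [0.5526, 0.1128, 0.0778]
tool_rot: [0.467, 0.532, -0.467, 0.531]
contact_force: [-0.4, -0.5, 0.4]
opening: -0.0002
```

apply_moves:
  targets:
    - [[0.1, 0, 0, 0, 0, 0, 255], [0.12, 0, 0, 0, 0, 0, 255]]

```text
time_s: 5.48
ee_pos: [0.5525, 0.1128, 0.0765]
tool_rot: [0.466, 0.532, -0.467, 0.531]
contact_force: [-0.4, 0.2, 0.1]
opening: -0.0001
```

apply_moves:
  targets:
    - [[0.1, 0, 0, 0, 0, 0, 255], [0.1, 0, 0, 0, 0, 0, 255]]

```text
time_s: 5.72
ee_pos: [0.5525, 0.1128, 0.0755]
tool_rot: [0.466, 0.532, -0.467, 0.531]
contact_force: [0.3, -0.0, -1.1]
opening: -0.0001
```

apply_moves:
  targets:
    - [[0.1, 0, 0, 0, 0, 0, 255], [0.1, 0, 0, 0, 0, 0, 255]]

```text
time_s: 5.98
ee_pos: [0.5525, 0.1127, 0.0744]
tool_rot: [0.466, 0.532, -0.467, 0.531]
contact_force: [-0.3, -0.1, 1.0]
opening: -0.0001
```

apply_moves:
  targets:
    - [[0.1, 0, 0, 0, 0, 0, 255], [0.1, 0, 0, 0, 0, 0, 255]]

```text
time_s: 6.22
ee_pos: [0.5525, 0.1128, 0.0734]
tool_rot: [0.466, 0.532, -0.467, 0.531]
contact_force: [0.8, -0.8, 2.4]
opening: 0.0002
```

apply_moves:
  targets:
    - [[0.04, 0, 0, 0, 0, 0, 255], [0.08, 0, 0, 0, 0, 0, 255]]

```text
time_s: 6.48
ee_pos: [0.5526, 0.1128, 0.0728]
tool_rot: [0.467, 0.532, -0.467, 0.531]
contact_force: [-1.2, -0.4, 8.3]
opening: -0.0
```

apply_moves:
  targets:
    - [[0.04, 0, 0, 0, 0, 0, 255], [0.07, 0, 0, 0, 0, 0, 255]]

```text
time_s: 6.72
ee_pos: [0.5526, 0.1127, 0.0724]
tool_rot: [0.467, 0.532, -0.467, 0.531]
contact_force: [-3.0, -0.3, 10.4]
opening: -0.0
```

apply_moves:
  targets:
    - [[0.08, 0, 0, 0, 0, 0, 255], [0.1, -0.1, 0, 0, 0, 0, 255], [0.1, -0.4, 0, 0, 0, 0, 255], [0.1, -0.8, 0, 0, 0, 0, 255]]

```text
time_s: 7.22
ee_pos: [0.546, 0.1119, 0.0722]
tool_rot: [0.468, 0.531, -0.466, 0.532]
contact_force: [4.6, 0.8, 10.6]
opening: 0.0004
```

apply_moves:
  targets:
    - [[0.11, -0.3, 0, 0, 0, 0, 255], [0.13, -0.8, 0, 0, 0, 0, 255], [0.13, -1.3, 0, 0, 0, 0, 255], [0.13, -1.8, 0, 0, 0, 0, 255]]

```text
time_s: 7.72
ee_pos: [0.5296, 0.1099, 0.0718]
tool_rot: [0.469, 0.53, -0.465, 0.533]
contact_force: [4.0, 1.2, 15.3]
opening: 0.0001
```

apply_moves:
  targets:
    - [[0.07, -0.5, 0, 0, 0, 0, 255], [0.07, -1, 0, 0, 0, 0, 255], [0.07, -1.5, 0, 0, 0, 0, 255], [0.07, -2, 0, 0, 0, 0, 255]]

```text
time_s: 8.22
ee_pos: [0.5112, 0.1076, 0.0717]
tool_rot: [0.47, 0.529, -0.463, 0.533]
contact_force: [5.1, 1.7, 15.3]
opening: 0.0
```

Run:
```python
from h import *
s=st(); print(case(s["ee_pos"]))
```

```text
8.22 p [0.5112 0.1076 0.0717] q [ 0.47    0.5289 -0.4634  0.5335] F [ 5.1  1.7 15.3] op 0.0
R [[0.011, 0.992, 0.129], [0.003, 0.129, -0.992], [-1.0, 0.011, -0.001]] j [-0.29  0.91  0.04  1.86 -0.08  0.36 -1.63]
[-0.03998449 -0.00024905]
```

apply_moves:
  targets:
    - [[0.05, -0.5, 0, 0, 0, -0.005, 255], [0.05, -1, 0, 0, 0, -0.01, 255], [0.04, -1.5, 0, 0, 0, -0.01, 255], [0.04, -2, 0, 0, 0, -0.01, 255]]

```text
time_s: 8.72
ee_pos: [0.4927, 0.1054, 0.0719]
tool_rot: [0.469, 0.53, -0.465, 0.532]
contact_force: [4.7, 0.6, 13.4]
opening: 0.0001
```

apply_moves:
  targets:
    - [[0.07, -0.5, 0, 0, 0, -0.005, 255], [0.07, -1, 0, 0, 0, -0.008, 255], [0.07, -1.5, 0, 0, 0, -0.008, 255], [0.07, -1.8, 0, 0, 0, -0.008, 255]]

```text
time_s: 9.22
ee_pos: [0.4768, 0.1034, 0.0719]
tool_rot: [0.468, 0.531, -0.466, 0.531]
contact_force: [9.4, 0.7, 13.1]
opening: -0.0004
```

apply_moves:
  targets:
    - [[0.05, -0.3, 0, 0, 0, 0, 255], [0.05, -0.5, 0, 0, 0, 0, 255], [0.05, -0.5, 0, 0, 0, 0, 255]]

```text
time_s: 9.6
ee_pos: [0.4735, 0.1031, 0.072]
tool_rot: [0.469, 0.53, -0.464, 0.532]
contact_force: [5.6, 0.5, 11.7]
opening: 0.0002
```

Run:
```python
from h import *
s=st(); print(case(s["ee_pos"]))
cv2.imwrite("pics/w3.png",eyes.grab_frame("wrist")); s=st()
```

```text
9.6 p [0.4735 0.1031 0.072 ] q [ 0.4692  0.5301 -0.4644  0.5321] F [ 5.6  0.5 11.7] op 0.0002
R [[0.007, 0.992, 0.128], [0.003, 0.128, -0.992], [-1.0, 0.007, -0.002]] j [-0.29  0.89  0.03  1.98 -0.09  0.26 -1.63]
[-7.78928699e-02  5.35844354e-05]
9.65 p [0.4735 0.103  0.072 ] q [ 0.4692  0.5302 -0.4644  0.5321] F [ 5.7  0.8 12.6] op 0.0001
R [[0.006, 0.992, 0.128], [0.003, 0.128, -0.992], [-1.0, 0.007, -0.002]] j [-0.29  0.89  0.03  1.98 -0.09  0.26 -1.63]
```

View pics/w3.png

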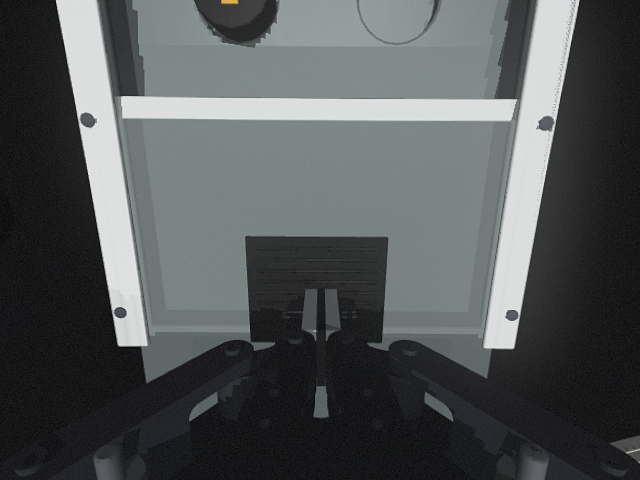

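Run:
```python
from h import *
for z in(.05,.053,.056): print(z,[case(ray("wrist",p,z)).round(4) for p in[(130,97),(318,98),(510,99)]],"pad",case(np.mean([ray("wrist",p,z) for p in[(246,237),(387,237)]],0)).round(4))
```

```text
0.05 [array([0.0089, 0.0722]), array([0.0088, 0.0006]), array([ 0.0083, -0.0725])] pad [-0.0463  0.0013]
0.053 [array([0.0086, 0.0707]), array([0.0085, 0.0005]), array([ 0.008 , -0.0711])] pad [-0.0455  0.0012]
0.056 [array([0.0083, 0.0692]), array([0.0082, 0.0005]), array([ 0.0077, -0.0696])] pad [-0.0447  0.0012]
```

apply_moves:
  targets:
    - [[0.1, -0.3, 0, 0, 0, -0.003, 255], [0.1, -0.6, 0, 0, 0, -0.006, 255], [0.1, -0.7, 0, 0, 0, -0.006, 255]]

```text
time_s: 10.02
ee_pos: [0.4688, 0.1026, 0.0718]
tool_rot: [0.469, 0.53, -0.464, 0.532]
contact_force: [8.5, 1.6, 13.1]
opening: -0.0001
```

apply_moves:
  targets:
    - [[-1, 0, 0, 0, 0, 0, 255], [-5, 1, 0, 0, 0, 0, 255], [-9, 3, 1, 0, 0, 0, 255], [-10, 5, 2, 0, 0, 0, 255], [-10, 6, 2, 0, 0, -0.006, 255], [-10, 6, 2, 0, 0, -0.006, 255], [-10, 6, 2, 0, 0, -0.006, 255], [-10, 6, 2, 0, 0, -0.006, 255]]

```text
time_s: 11.02
ee_pos: [0.5298, 0.0901, 0.1721]
tool_rot: [0.467, 0.532, -0.466, 0.53]
contact_force: [1.4, 0.7, -0.2]
opening: -0.0003
```

Run:
```python
from h import *
s=st(); p=cam("wrist"); im=eyes.grab_frame("wrist"); s=st()
cv2.imwrite("pics/w4.png",im)
u=proj("wrist",[*world(.0485,-.031),.04])[0].astype(int); print(u)
x0,y0=max(u[0]-150,0),max(u[1]-100,0); c=im[y0:y0+200,x0:x0+250]; print(x0,y0)
cv2.imwrite("pics/w4c.png",cv2.resize(c,None,fx=3,fy=3,interpolation=2))
```

```text
11.03 p [0.5298 0.0901 0.1721] q [ 0.4675  0.5319 -0.4662  0.5303] F [ 1.4  0.7 -0.2] op -0.0003
R [[-0.0, 0.992, 0.128], [0.003, 0.128, -0.992], [-1.0, -0.0, -0.003]] j [-0.26  0.76  0.06  1.72 -0.07  0.66 -1.61]
11.07 p [0.5299 0.0901 0.1721] q [ 0.4675  0.5319 -0.4661  0.5304] F [-0.3  0.1  0.9] op 0.0001
R [[-0.0, 0.992, 0.128], [0.003, 0.128, -0.992], [-1.0, 0.0, -0.003]] j [-0.26  0.76  0.06  1.72 -0.07  0.66 -1.61]
[336 136]
186 36
```

View pics/w4c.png

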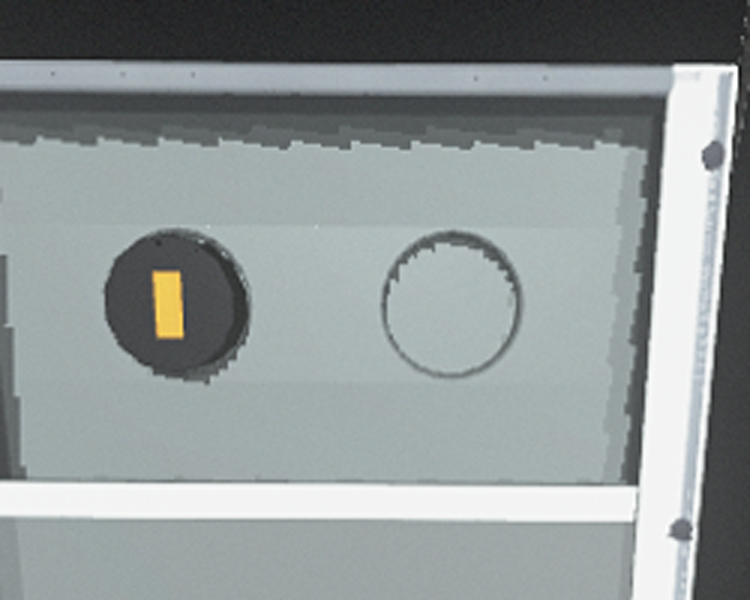

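The empty pocket's rim spans crop x 381..522 and y 230..379, so its centre is (336.5,137.5). The lid edge is clear of both pockets.

Run:
```python
from h import *
f=lambda a,b:(a/3+186-.17,b/3+36-.17)
for z in(.02,.025,.03,.035,.04,.045):
    L,Rr,T,B=[ray("wrist",f(*p),z)[:2] for p in[(381,305),(522,305),(451,230),(451,379)]]
    c=(L+Rr+T+B)/4; print(z,c.round(4),case(c).round(4),"dia",np.linalg.norm(L-Rr).round(4),np.linalg.norm(T-B).round(4))
for n,z in(("scene",.021),("side",.021)):
    pass
print("puck scene",ray("scene",(235+296*120/390,235+283*110/358),.021).round(4),"side",ray("side",(250+126*.3,190+108*.3),.021).round(4))
print("can scene",ray("scene",(235+267*.3077,235+62*.3073),.062).round(4),"side",ray("side",(250+218*.3,190+118*.3),.062).round(4))
```

```text
0.02 [0.6023 0.0877] [ 0.0478 -0.0317] dia 0.0349 0.0353
0.025 [0.6023 0.0879] [ 0.0479 -0.0315] dia 0.0343 0.0347
0.03 [0.6023 0.0881] [ 0.0479 -0.0313] dia 0.0337 0.0341
0.035 [0.6023 0.0883] [ 0.0479 -0.0311] dia 0.033 0.0334
0.04 [0.6023 0.0885] [ 0.0479 -0.0309] dia 0.0324 0.0328
0.045 [0.6023 0.0887] [ 0.048  -0.0307] dia 0.0318 0.0321
puck scene [0.4287 0.3827 0.021 ] side [0.4334 0.3772 0.021 ]
can scene [0.4946 0.3028 0.062 ] side [0.4974 0.2895 0.062 ]
```

apply_moves:
  targets:
    - [[0, -1.5, -5, 0, 0, 0, 100], [0, -3, -10, 0, 0, 0, 100], [0, -4.5, -15, 0, 0, 0, 100], [0, -6, -20, 0, 0, 0, 100], [0, -7.5, -25, 0, 0, 0, 100], [0, -9.2, -29, 0, 0, 0, 100], [0, -9.2, -30.2, 0, 0, 0, 100], [0, -9.2, -30.2, 0, 0, 0, 100]]

```text
time_s: 12.08
ee_pos: [0.4, 0.3777, 0.1728]
tool_rot: [0.467, 0.532, -0.466, 0.531]
contact_force: [0.7, 0.1, -0.1]
opening: 0.0516
```

apply_moves:
  targets:
    - [[0, 0, 0, 0, 0, 0, 100], [0, 0, 0, 0, 0, 0, 100], [0, 0, 0, 0, 0, 0, 100]]
  squeeze: 30

```text
time_s: 12.45
ee_pos: [0.4003, 0.3772, 0.1729]
tool_rot: [0.468, 0.532, -0.466, 0.53]
contact_force: [0.5, 0.2, 0.5]
opening: 0.0518
```

```bash
cat > look.py <<'E'
from h import *
s=st(); im=eyes.grab_frame("wrist"); s=st(); cv2.imwrite("pics/w5.png",im)
h=cv2.cvtColor(im,cv2.COLOR_BGR2HSV); m=(((h[...,0]<12)|(h[...,0]>168))&(h[...,1]>120)&(h[...,2]>50)).astype(np.uint8)*255
m=cv2.morphologyEx(m,cv2.MORPH_CLOSE,np.ones((9,9)))
for c in cv2.findContours(m,0,2)[0]:
    if cv2.contourArea(c)>200:
        print("red bbox",cv2.boundingRect(c),cv2.contourArea(c))
print("expected px",proj("wrist",[[.432,.378,.021],[.3755,.45,.021],[.446,.465,.021]]).round())
E
python3 look.py
```

```text
12.45 p [0.4003 0.3772 0.1729] q [ 0.4675  0.5316 -0.4662  0.5305] F [0.5 0.2 0.5] op 0.0518
R [[-0.0, 0.992, 0.128], [0.002, 0.128, -0.992], [-1.0, 0.0, -0.002]] j [-0.89  0.78  0.15  1.68 -0.17  0.69 -2.1 ]
12.5 p [0.4002 0.3774 0.1729] q [ 0.4675  0.5317 -0.4662  0.5305] F [-0.2  0.4 -0.3] op 0.0519
R [[-0.0, 0.992, 0.128], [0.003, 0.128, -0.992], [-1.0, 0.0, -0.003]] j [-0.89  0.78  0.15  1.68 -0.17  0.69 -2.1 ]
red bbox (206, 226, 42, 41) 1229.5
red bbox (304, 170, 40, 41) 1199.0
red bbox (187, 137, 45, 44) 1438.5
expected px [[325. 191.]
 [228. 249.]
 [213. 158.]]
```

Run:
```python
from h import *
for z in(.012,.021): print([ray("wrist",p,z).round(4) for p in[(323.5,190),(303.5,190),(343.5,190),(323.5,169.5),(323.5,210.5)]])
im=cv2.imread("pics/w5.png"); print(im[160:218:3,323].tolist())
```

```text
[array([0.4316, 0.379 , 0.012 ]), array([0.4295, 0.3949, 0.012 ]), array([0.4337, 0.3632, 0.012 ]), array([0.4476, 0.3812, 0.012 ]), array([0.4151, 0.3768, 0.012 ])]
[array([0.4329, 0.3792, 0.021 ]), array([0.4309, 0.3946, 0.021 ]), array([0.4349, 0.3639, 0.021 ]), array([0.4484, 0.3813, 0.021 ]), array([0.4169, 0.3771, 0.021 ])]
[[42, 47, 54], [41, 49, 58], [45, 49, 62], [49, 59, 76], [46, 50, 143], [69, 62, 243], [64, 52, 240], [156, 250, 247], [148, 247, 247], [154, 247, 247], [149, 246, 247], [148, 246, 247], [151, 246, 247], [155, 246, 247], [152, 251, 248], [58, 55, 229], [59, 58, 234], [41, 50, 56], [43, 49, 62], [45, 52, 60]]
```

apply_moves:
  targets:
    - [[3, 1.6, 0.2, 0, 0, 0, 100], [6, 3.2, 0.24, 0, 0, 0, 100], [10, 3.2, 0.24, 0, 0, 0, 100], [13, 3.2, 0.24, 0, 0, 0, 100], [14.4, 3.2, 0.24, 0, 0, 0, 100], [14.4, 3.2, 0.24, 0, 0, 0, 100], [14.4, 3.2, 0.24, 0, 0, 0, 100]]

```text
time_s: 13.38
ee_pos: [0.4327, 0.3798, 0.03]
tool_rot: [0.468, 0.532, -0.466, 0.531]
contact_force: [-1.0, -0.0, 0.7]
opening: 0.0516
```

apply_moves:
  targets:
    - [[0, 0, 0, 0, 0, 0, 140], [0, 0, 0, 0, 0, 0, 170], [0, 0, 0, 0, 0, 0, 200], [0, 0, 0, 0, 0, 0, 200], [0, 0, 0, 0, 0, 0, 200]]
  squeeze: 30

```text
time_s: 14.0
ee_pos: [0.433, 0.3801, 0.031]
tool_rot: [0.468, 0.532, -0.465, 0.531]
contact_force: [-2.2, -0.8, 11.9]
opening: 0.0282
```

apply_moves:
  targets:
    - [[-1, 0, 0, 0, 0, 0, 200], [-4, 0, 0, 0, 0, 0, 200], [-8, 0, 0, 0, 0, 0, 200], [-12, 0, 0, 0, 0, 0, 200], [-12, 0, 0, 0, 0, 0, 200], [-12, 0, 0, 0, 0, 0, 200], [-12, 0, 0, 0, 0, 0, 200]]

```text
time_s: 14.88
ee_pos: [0.4325, 0.3794, 0.1502]
tool_rot: [0.468, 0.532, -0.466, 0.531]
contact_force: [1.0, 0.6, 0.1]
opening: 0.0282
```

Run:
```python
from h import *
s=st(); im=eyes.grab_frame("wrist")
c=im[200:420,200:450]; o=cv2.resize(c,None,fx=2.4,fy=2.4,interpolation=2)
cv2.imwrite("pics/w6.png",im); cv2.imwrite("pics/w6c.png",o)
h=cv2.cvtColor(im,cv2.COLOR_BGR2HSV); m=(((h[...,0]<12)|(h[...,0]>168))&(h[...,1]>120)&(h[...,2]>50)).astype(np.uint8)*255
m=cv2.morphologyEx(m,cv2.MORPH_CLOSE,np.ones((9,9)))
print([(cv2.boundingRect(c),cv2.contourArea(c)) for c in cv2.findContours(m,0,2)[0] if cv2.contourArea(c)>100])
p=s["ee_pos"]; print(proj("wrist",[[p[0],p[1],p[2]-.009]]))
print(im[280:345:3,322].tolist())
```

```text
14.88 p [0.4325 0.3794 0.1502] q [ 0.468   0.5317 -0.4656  0.5306] F [1.  0.6 0.1] op 0.0282
R [[0.001, 0.992, 0.128], [0.004, 0.128, -0.992], [-1.0, 0.002, -0.003]] j [-0.84  0.84  0.14  1.61 -0.16  0.7  -2.07]
[((198, 271, 44, 44), 1396.5), ((287, 270, 68, 80), 4344.0), ((178, 182, 48, 46), 1606.0), ((351, 0, 60, 67), 1897.0)]
[[319.11417474 318.32701621]]
[[51, 48, 141], [49, 47, 136], [43, 45, 145], [68, 64, 226], [73, 64, 243], [73, 65, 243], [70, 63, 242], [123, 240, 247], [160, 247, 247], [140, 247, 249], [94, 179, 215], [94, 181, 216], [95, 180, 216], [94, 181, 216], [91, 178, 214], [94, 181, 215], [95, 179, 215], [102, 181, 216], [94, 180, 215], [94, 182, 215], [105, 207, 240], [46, 45, 147]]
```

```bash
cat > puck.py <<'E'
from h import *
def top(im):
    # bright red+label top face of held puck
    b=im[...,2].astype(int); m=((b>190)&(im[...,0]<140)).astype(np.uint8)*255
    r=np.zeros_like(m); r[240:400,260:385]=255; m=cv2.morphologyEx(m&r,cv2.MORPH_CLOSE,np.ones((7,7)))
    c=max(cv2.findContours(m,0,2)[0],key=cv2.contourArea); return cv2.convexHull(c)
if __name__=="__main__":
    s=st(); im=cv2.imread("pics/w6.png"); c=top(im); print(cv2.boundingRect(c),cv2.fitEllipse(c))
    x,y,w,h=cv2.boundingRect(c); z=s["ee_pos"][2]-.010
    pts=np.array([ray("wrist",p.ravel(),z)[:2] for p in c]); (cc,rr)=cv2.minEnclosingCircle(pts.astype(np.float32)); print(cc,rr)
    T=R.from_quat(s["tool_rot"]).as_matrix(); print("tool offset",(T.T@np.array([*(np.array(cc)-s["ee_pos"][:2]),0])).round(4))
E
python3 puck.py
```

```text
14.93 p [0.4325 0.3793 0.1503] q [ 0.468   0.5316 -0.4656  0.5306] F [ 0.4 -0.5  0.2] op 0.0285
R [[0.001, 0.992, 0.128], [0.004, 0.128, -0.992], [-1.0, 0.002, -0.003]] j [-0.84  0.84  0.14  1.61 -0.16  0.7  -2.07]
(290, 288, 62, 53) ((321.7793273925781, 313.70965576171875), (52.30101013183594, 63.45804977416992), 97.50776672363281)
(0.4346805214881897, 0.3790798783302307) 0.013223400339484215
tool offset [0.     0.0021 0.0005]
```

View pics/w6c.png

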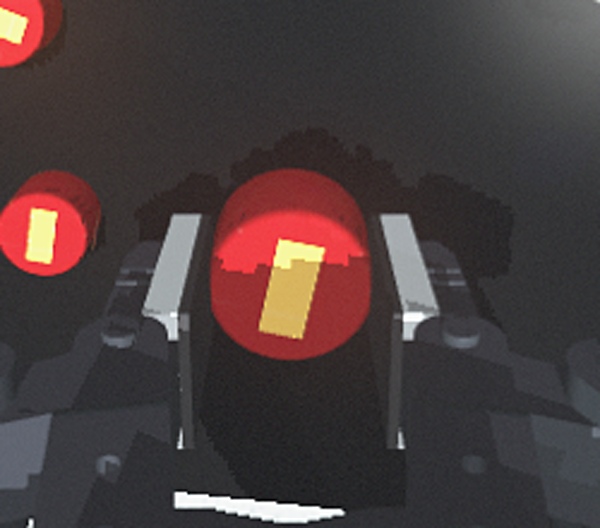

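The held puck's top ellipse spans crop x 211..371 and y 208..360, and its front wall is visible down to y 168. The puck looks upright between the fingers. I'll fit its height in the grip.

```bash
cat > held.py <<'E'
from h import *
from scipy.optimize import least_squares
s=st(); T=R.from_quat(s["tool_rot"]).as_matrix(); p=np.array(s["ee_pos"])
a=np.linspace(0,2*np.pi,361); 
def pr(v):
    # v: tool offsets of puck underside centre along tool x (down), y, z
    o=[]
    for dx in(v[0]-.021,v[0]):
        X=p+(T@np.stack([np.full_like(a,dx),v[1]+.015*np.cos(a),v[2]+.015*np.sin(a)])).T
        q=proj("wrist",X); o+=[q[:,0].min(),q[:,0].max(),q[:,1].min(),q[:,1].max()]
    return np.array(o)
ob=np.array([211,371,208,360])/2.4+200; bb=168/2.4+200
f=lambda v: np.r_[pr(v)[:4]-ob,pr(v)[6]-bb]
for v in([.031,0,0],[.040,0,0]): print(v,f(v).round(1))
r=least_squares(f,[.031,0,0],x_scale=.001,diff_step=1e-3); print(r.x.round(4),f(r.x).round(1))
# scissors: tips
for dx in(.010,.014,.019,.023): print(dx,proj("wrist",p+T@np.array([dx,.011,.0145])).round(1),proj("wrist",p+T@np.array([dx,.011,-.0145])).round(1))
E
python3 held.py
```

```text
14.93 p [0.4325 0.3793 0.1503] q [ 0.468   0.5316 -0.4656  0.5306] F [ 0.4 -0.5  0.2] op 0.0285
R [[0.001, 0.992, 0.128], [0.004, 0.128, -0.992], [-1.0, 0.002, -0.003]] j [-0.84  0.84  0.14  1.61 -0.16  0.7  -2.07]
[0.031, 0, 0] [-4.6  0.3 -2.7 -1.6 -4.1]
[0.04, 0, 0] [ -2.5  -1.5 -11.  -12.9 -10.5]
[ 0.0371 -0.0043  0.0009] [-0.8  0.8  1.  -1.  -0.1]
0.01 [[354.4 293. ]] [[283.8 293. ]]
0.014 [[353.6 289. ]] [[284.8 288.9]]
0.019 [[352.6 284.3]] [[285.9 284.2]]
0.023 [[351.8 280.7]] [[286.7 280.6]]
```

apply_moves:
  targets:
    - [[0, 2, 4.6, 0, 0, 0, 200], [0, 4, 9.3, 0, 0, 0, 200], [0, 6, 14, 0, 0, 0, 200], [0, 8, 18.6, 0, 0, 0, 200], [0, 10, 23.3, 0, 0, 0, 200], [0, 12, 28, 0, -0.004, 0, 200], [0, 13.25, 30.9, 0, -0.004, 0, 200], [0, 13.25, 30.9, 0, -0.004, 0, 200]]

```text
time_s: 15.92
ee_pos: [0.6041, 0.0872, 0.1486]
tool_rot: [0.468, 0.53, -0.468, 0.531]
contact_force: [-0.7, 1.1, 0.1]
opening: 0.028
```

apply_moves:
  targets:
    - [[2, 0, 0, 0, 0, 0, 200], [4, 0, 0, 0, 0, 0, 200], [5.5, 0, 0, 0, 0, 0, 200], [5.5, 0, 0, 0, 0, 0, 200], [5.5, 0, 0, 0, 0, 0, 200], [5.5, 0, 0, 0, 0, 0, 200]]

```text
time_s: 16.68
ee_pos: [0.6044, 0.0873, 0.0943]
tool_rot: [0.468, 0.529, -0.468, 0.531]
contact_force: [1.4, 0.7, -0.5]
opening: 0.0281
```

Run:
```python
from h import *
s=st(); print(case(s["ee_pos"]).round(4))
```

```text
16.68 p [0.6044 0.0873 0.0943] q [ 0.4678  0.5295 -0.4677  0.5311] F [ 1.4  0.7 -0.5] op 0.0281
R [[0.002, 0.992, 0.125], [-0.001, 0.125, -0.992], [-1.0, 0.002, 0.002]] j [-0.22  0.96  0.05  1.5  -0.07  0.67 -1.59]
[ 0.0499 -0.0324]
```

apply_moves:
  targets:
    - [[0.5, -0.05, -0.23, 0, 0, 0, 200], [1.3, -0.05, -0.23, 0, 0.002, -0.002, 200], [1.3, -0.05, -0.23, 0, 0.002, -0.002, 200], [1.3, -0.05, -0.23, 0, 0.002, -0.002, 200]]

```text
time_s: 17.18
ee_pos: [0.6037, 0.0894, 0.0812]
tool_rot: [0.468, 0.53, -0.468, 0.53]
contact_force: [0.3, -0.4, 0.2]
opening: 0.0284
```

Run:
```python
from h import *
s=st(); im=eyes.grab_frame("wrist"); cv2.imwrite("pics/w7.png",im)
p=s["ee_pos"]; T=R.from_quat(s["tool_rot"]).as_matrix(); a=np.linspace(0,2*np.pi,181)
o=cv2.resize(im[210:370,240:410],None,fx=4,fy=3.6,interpolation=2)
for i in range(0,680,80): cv2.putText(o,str(240+i//4),(i,10),0,.35,(0,255,255),1)
cv2.imwrite("pics/w7c.png",o)
```

```text
17.18 p [0.6037 0.0894 0.0812] q [ 0.4677  0.5305 -0.4678  0.5301] F [ 0.3 -0.4  0.2] op 0.0284
R [[-0.0, 0.992, 0.125], [0.0, 0.125, -0.992], [-1.0, -0.0, -0.0]] j [-0.22  0.98  0.05  1.51 -0.07  0.65 -1.59]
```

View pics/w7c.png

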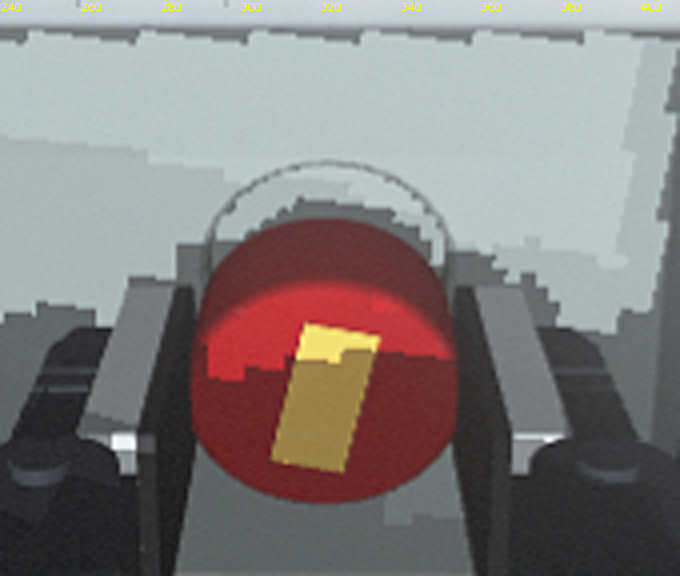

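```bash
cat > rel.py <<'E'
from h import *
from scipy.optimize import least_squares
s=st(); T=R.from_quat(s["tool_rot"]).as_matrix(); p=np.array(s["ee_pos"]); a=np.linspace(0,2*np.pi,721)
def ext(c,r):
    X=p+(T@np.stack([np.full_like(a,c[0]),c[1]+r*np.cos(a),c[2]+r*np.sin(a)])).T; q=proj("wrist",X)
    return np.array([q[:,0].min(),q[:,0].max(),q[:,1].min(),q[:,1].max()])
U=lambda x:240+x/4-.4
V=lambda y:210+y/3.6-.4
for zo in(.031,):
    b=ext([zo,0,0],.015); t=ext([zo-.021,0,0],.015)
    print("puck model-obs rows: bottomfront",(b[2]-V(218)).round(1),"topfront",(t[2]-V(283)).round(1),"topback",(t[3]-V(502)).round(1),"col",((t[0]+t[1])/2-(U(191)+U(458))/2).round(1), "bottomcol",(b[0]+b[1])/2-U(328))
for dk in(.025,.030,.035,.040,.045):
    f=lambda v:[ext([p[2]-dk,v[0],v[1]],.016)[2]-V(160),sum(ext([p[2]-dk,v[0],v[1]],.016)[:2])/2-(U(209)+U(449))/2]
    r=least_squares(f,[0,0],x_scale=.001,diff_step=1e-3).x; e=ext([p[2]-dk,*r],.016); print(dk,"rim tool y,z offset",r.round(4),"width",(e[1]-e[0]).round(1),"obs",60, case((p+T@[0,*r])).round(4))
print("px per mm at bottom",(ext([.031,.001,0],.015)-ext([.031,0,0],.015)).round(2))
E
python3 rel.py
```

```text
17.23 p [0.6037 0.0894 0.0814] q [ 0.4678  0.5304 -0.4677  0.5302] F [ 0.8 -0.   0.1] op 0.0281
R [[-0.0, 0.992, 0.125], [0.0, 0.125, -0.992], [-1.0, -0.0, -0.0]] j [-0.22  0.98  0.05  1.51 -0.07  0.65 -1.59]
puck model-obs rows: bottomfront -4.3 topfront -4.3 topback -0.7 col -1.5 bottomcol -2.2015829839155003
0.025 rim tool y,z offset [-0.0037  0.0012] width 58.5 obs 60 [ 0.0458 -0.0314]
0.03 rim tool y,z offset [-0.002   0.0012] width 60.1 obs 60 [ 0.0475 -0.0314]
0.035 rim tool y,z offset [-0.0004  0.0012] width 61.8 obs 60 [ 0.0491 -0.0314]
0.04 rim tool y,z offset [0.0013 0.0012] width 63.6 obs 60 [ 0.0508 -0.0314]
0.045 rim tool y,z offset [0.003  0.0012] width 65.6 obs 60 [ 0.0525 -0.0314]
px per mm at bottom [-0.05  0.05 -2.03 -1.84]
```

apply_moves:
  targets:
    - [[0.5, 0, 0, 0, 0, 0, 200], [1, 0, 0, 0, 0, 0, 200], [1.2, 0, 0, 0, 0, 0, 200], [1.2, 0, 0, 0, 0, 0, 200]]

```text
time_s: 17.73
ee_pos: [0.6037, 0.0894, 0.0692]
tool_rot: [0.468, 0.53, -0.468, 0.53]
contact_force: [0.3, -0.1, -0.2]
opening: 0.028
```

apply_moves:
  targets:
    - [[0.1, 0, 0, 0, 0, 0, 200], [0.2, 0, 0, 0, 0, 0, 200], [0.2, 0, 0, 0, 0, 0, 200]]

```text
time_s: 18.1
ee_pos: [0.6036, 0.0893, 0.0671]
tool_rot: [0.468, 0.53, -0.468, 0.53]
contact_force: [-0.1, 0.8, -1.0]
opening: 0.0283
```

apply_moves:
  targets:
    - [[0.1, 0, 0, 0, 0, 0, 200], [0.15, 0, 0, 0, 0, 0, 200], [0.15, 0, 0, 0, 0, 0, 200]]

```text
time_s: 18.48
ee_pos: [0.6036, 0.0894, 0.0656]
tool_rot: [0.468, 0.531, -0.468, 0.53]
contact_force: [-0.0, -0.4, -0.4]
opening: 0.0281
```

Puck bottom is at about 0.0346.

apply_moves:
  targets:
    - [[0.1, 0, 0, 0, 0, 0, 200], [0.15, 0, 0, 0, 0, 0, 200], [0.15, 0, 0, 0, 0, 0, 200]]

```text
time_s: 18.85
ee_pos: [0.6036, 0.0894, 0.0641]
tool_rot: [0.468, 0.531, -0.468, 0.53]
contact_force: [-0.6, -0.4, -0.9]
opening: 0.0283
```

apply_moves:
  targets:
    - [[0.1, 0, 0, 0, 0, 0, 200], [0.15, 0, 0, 0, 0, 0, 200], [0.15, 0, 0, 0, 0, 0, 200]]

```text
time_s: 19.23
ee_pos: [0.6036, 0.0894, 0.0625]
tool_rot: [0.468, 0.531, -0.468, 0.53]
contact_force: [-0.0, -0.1, -0.7]
opening: 0.0281
```

apply_moves:
  targets:
    - [[0.1, 0, 0, 0, 0, 0, 200], [0.15, 0, 0, 0, 0, 0, 200], [0.15, 0, 0, 0, 0, 0, 200]]

```text
time_s: 19.6
ee_pos: [0.6036, 0.0894, 0.061]
tool_rot: [0.468, 0.531, -0.468, 0.53]
contact_force: [-0.0, -0.7, -0.3]
opening: 0.0283
```

apply_moves:
  targets:
    - [[0.1, 0, 0, 0, 0, 0, 200], [0.15, 0, 0, 0, 0, 0, 200], [0.15, 0, 0, 0, 0, 0, 200]]

```text
time_s: 19.98
ee_pos: [0.6035, 0.0894, 0.0594]
tool_rot: [0.468, 0.531, -0.468, 0.53]
contact_force: [-0.4, -0.4, -0.2]
opening: 0.028
```

apply_moves:
  targets:
    - [[0.1, 0, 0, 0, 0, 0, 200], [0.15, 0, 0, 0, 0, 0, 200], [0.15, 0, 0, 0, 0, 0, 200]]

```text
time_s: 20.35
ee_pos: [0.6035, 0.0894, 0.0579]
tool_rot: [0.468, 0.531, -0.468, 0.53]
contact_force: [0.4, 1.0, -0.9]
opening: 0.0282
```

apply_moves:
  targets:
    - [[0.1, 0, 0, 0, 0, 0, 200], [0.15, 0, 0, 0, 0, 0, 200], [0.15, 0, 0, 0, 0, 0, 200]]

```text
time_s: 20.72
ee_pos: [0.6035, 0.0894, 0.0564]
tool_rot: [0.468, 0.531, -0.468, 0.53]
contact_force: [-0.0, -0.3, 0.7]
opening: 0.0282
```

apply_moves:
  targets:
    - [[0.1, 0, 0, 0, 0, 0, 200], [0.15, 0, 0, 0, 0, 0, 200], [0.15, 0, 0, 0, 0, 0, 200]]

```text
time_s: 21.1
ee_pos: [0.6036, 0.0894, 0.0561]
tool_rot: [0.468, 0.53, -0.468, 0.53]
contact_force: [-7.2, -1.0, 24.3]
opening: 0.0279
```

Run:
```python
from h import *
s=st(); im=eyes.grab_frame("wrist"); cv2.imwrite("pics/w8.png",im)
# column scans in front of puck (rows above its front edge)
for u in(300,322,345): print(u,[int(x) for x in im[225:300:3,u].mean(1)],[int(x) for x in im[225:300:3,u,2]])
```

```text
21.1 p [0.6036 0.0894 0.0561] q [ 0.4677  0.5305 -0.4678  0.5301] F [-7.2 -1.  24.3] op 0.0279
R [[-0.0, 0.992, 0.125], [0.0, 0.125, -0.992], [-1.0, -0.0, -0.0]] j [-0.22  1.02  0.05  1.52 -0.07  0.6  -1.59]
300 [168, 165, 147, 156, 154, 154, 153, 154, 152, 152, 154, 153, 152, 152, 154, 156, 143, 145, 121, 51, 56, 50, 57, 64, 84] [162, 159, 140, 149, 148, 148, 146, 147, 146, 145, 147, 147, 147, 146, 148, 150, 138, 138, 114, 74, 80, 78, 84, 107, 149]
322 [169, 166, 146, 128, 152, 153, 153, 155, 155, 153, 154, 155, 153, 152, 152, 138, 87, 55, 55, 54, 56, 66, 86, 85, 85] [161, 158, 140, 123, 146, 146, 147, 149, 149, 147, 148, 148, 147, 147, 145, 135, 90, 79, 80, 80, 83, 109, 157, 160, 159]
345 [167, 165, 150, 157, 154, 156, 157, 154, 153, 153, 152, 153, 154, 154, 154, 152, 154, 157, 153, 77, 55, 55, 56, 55, 62] [160, 157, 144, 150, 146, 148, 150, 148, 147, 148, 144, 147, 146, 147, 147, 146, 148, 150, 146, 84, 75, 78, 77, 80, 100]
```

Run:
```python
from h import *
for n in("w7","w8"):
    im=cv2.imread(f"pics/{n}.png").astype(int)
    for u in(300,322,342): print(n,u,262,[(int(r),int(g)) for r,g in im[262:302,u,2:0:-1]])
s=st(); T=R.from_quat(s["tool_rot"]).as_matrix(); p=np.array(s["ee_pos"])
for d in(.031,.023,.010): print(d,proj("wrist",p+T@[d,.015,0]),proj("wrist",p+T@[d,.016,0]))
```

```text
w7 300 262 [(149, 158), (125, 132), (148, 159), (173, 186), (173, 185), (173, 185), (172, 183), (173, 184), (172, 185), (173, 183), (171, 183), (173, 186), (173, 186), (179, 192), (150, 159), (93, 77), (90, 51), (90, 47), (93, 51), (96, 52), (94, 51), (95, 51), (96, 50), (99, 50), (98, 53), (100, 52), (101, 51), (99, 48), (99, 50), (98, 48), (102, 49), (119, 46), (137, 49), (159, 62), (176, 65), (191, 58), (193, 50), (196, 56), (193, 52), (193, 54)]
w7 322 262 [(172, 185), (172, 186), (173, 185), (148, 156), (100, 104), (102, 108), (103, 111), (105, 111), (101, 91), (96, 55), (97, 58), (97, 57), (97, 52), (97, 53), (99, 52), (99, 52), (101, 54), (100, 52), (99, 52), (99, 50), (102, 52), (101, 51), (103, 54), (103, 54), (111, 53), (123, 51), (146, 54), (167, 55), (190, 62), (201, 61), (199, 59), (196, 56), (197, 53), (195, 55), (198, 54), (198, 56), (197, 56), (196, 50), (171, 56), (219, 176)]
w7 342 262 [(146, 157), (163, 173), (176, 187), (179, 192), (186, 201), (187, 200), (186, 200), (176, 190), (171, 182), (174, 187), (148, 159), (97, 102), (103, 109), (104, 108), (103, 109), (10
[... 1324 characters left out ...]
48, 158), (149, 159), (151, 161), (146, 156), (124, 132), (95, 92), (81, 62), (70, 40), (76, 45), (77, 47), (72, 39), (74, 42), (76, 41), (78, 45), (79, 44), (79, 46), (80, 42), (81, 42), (78, 41), (84, 43), (99, 44), (114, 45), (125, 42), (138, 48), (149, 47), (155, 49), (151, 45), (155, 53)]
21.15 p [0.6036 0.0893 0.0561] q [ 0.4677  0.5304 -0.4678  0.5301] F [-8.2 -1.  23.9] op 0.0284
R [[-0.0, 0.992, 0.125], [0.0, 0.125, -0.992], [-1.0, -0.0, -0.0]] j [-0.22  1.02  0.05  1.52 -0.07  0.6  -1.59]
0.031 [[319.33322239 265.92834127]] [[319.33229531 263.90116278]]
0.023 [[319.25153624 272.25920476]] [[319.25042214 270.1442475 ]]
0.01 [[319.10028171 283.9792788 ]] [[319.09878829 281.70435752]]
```

apply_moves:
  targets:
    - [[-0.1, -0.05, 0, 0, 0, 0, 200], [-0.1, -0.1, 0, 0, 0, 0, 200], [0, -0.1, 0, 0, 0, 0, 200], [0, -0.1, 0, 0, 0, 0, 200]]

```text
time_s: 21.65
ee_pos: [0.6026, 0.0892, 0.0563]
tool_rot: [0.468, 0.53, -0.468, 0.53]
contact_force: [-2.4, -0.3, 8.7]
opening: 0.0284
```

apply_moves:
  targets:
    - [[0.05, -0.05, 0, 0, 0, 0, 200], [0.08, -0.05, 0, 0, 0, 0, 200], [0.08, -0.05, 0, 0, 0, 0, 200]]

```text
time_s: 22.02
ee_pos: [0.6025, 0.0892, 0.0562]
tool_rot: [0.468, 0.53, -0.468, 0.53]
contact_force: [-2.3, -0.6, 15.9]
opening: 0.0282
```

apply_moves:
  targets:
    - [[-0.15, 0, 0, 0, 0, 0, 200], [-0.15, 0.1, 0, 0, 0, 0, 200], [-0.15, 0.25, 0, 0, 0, 0, 200], [-0.15, 0.25, 0, 0, 0, 0, 200]]

```text
time_s: 22.52
ee_pos: [0.6047, 0.0894, 0.0574]
tool_rot: [0.468, 0.53, -0.468, 0.53]
contact_force: [-3.1, -1.0, 0.3]
opening: 0.0279
```

apply_moves:
  targets:
    - [[0, -0.1, 0, 0, 0, 0, 200], [0, -0.1, 0.15, 0, 0, 0, 200], [0, -0.1, 0.15, 0, 0, 0, 200]]

```text
time_s: 22.9
ee_pos: [0.6039, 0.0879, 0.0574]
tool_rot: [0.468, 0.53, -0.468, 0.53]
contact_force: [0.3, 1.9, -0.8]
opening: 0.028
```

apply_moves:
  targets:
    - [[0, 0, -0.1, 0, 0, 0, 200], [0, 0, -0.3, 0, 0, 0, 200], [0, 0, -0.3, 0, 0, 0, 200]]

```text
time_s: 23.28
ee_pos: [0.6037, 0.0902, 0.0575]
tool_rot: [0.468, 0.53, -0.468, 0.53]
contact_force: [-0.3, -5.1, -0.4]
opening: 0.0284
```

apply_moves:
  targets:
    - [[0, 0, 0.11, 0, 0, 0, 200], [0.1, 0, 0.11, 0, 0, 0, 200], [0.12, 0, 0.11, 0, 0, 0, 200]]

```text
time_s: 23.65
ee_pos: [0.6038, 0.0891, 0.0563]
tool_rot: [0.468, 0.53, -0.468, 0.53]
contact_force: [-0.4, -0.0, 3.6]
opening: 0.0279
```

apply_moves:
  targets:
    - [[0, 0, 0, 0, 0, 0, 160], [0, 0, 0, 0, 0, 0, 140], [0, 0, 0, 0, 0, 0, 130], [0, 0, 0, 0, 0, 0, 130]]

```text
time_s: 24.15
ee_pos: [0.6039, 0.0892, 0.0564]
tool_rot: [0.468, 0.53, -0.468, 0.53]
contact_force: [0.5, -0.4, 0.5]
opening: 0.0419
```

apply_moves:
  targets:
    - [[-2, 0, 0, 0, 0, 0, 130], [-5, 0, 0, 0, 0, 0, 130], [-9, -2, 0, 0, 0, 0, 255], [-11.6, -5, 0, 0, 0, 0, 255], [-11.6, -7.4, 0, 0, 0, 0, 255], [-11.6, -7.4, 0, 0, 0, 0, 255], [-11.6, -7.4, 0, 0, 0, 0, 255], [-11.6, -7.4, 0, 0, 0, 0, 255]]

```text
time_s: 25.15
ee_pos: [0.5309, 0.0801, 0.1724]
tool_rot: [0.468, 0.53, -0.468, 0.53]
contact_force: [0.4, 0.1, 0.1]
opening: 0.0004
```

Run:
```python
from h import *
s=st(); im=eyes.grab_frame("wrist"); s=st(); cv2.imwrite("pics/w9.png",im)
h=cv2.cvtColor(im,cv2.COLOR_BGR2HSV); m=(((h[...,0]<12)|(h[...,0]>168))&(h[...,1]>110)&(h[...,2]>50)).astype(np.uint8)*255
m=cv2.morphologyEx(m,cv2.MORPH_CLOSE,np.ones((11,11)))
for c in cv2.findContours(m,0,2)[0]:
    if cv2.contourArea(c)>300:
        x,y,w,hh=cv2.boundingRect(c); print((x,y,w,hh)); 
        for z in(.046,.054): 
            q=[ray("wrist",p,z) for p in[(x-.5,y+hh/2),(x+w-.5,y+hh/2),(x+w/2,y-.5),(x+w/2,y+hh-.5)]]; print(z,np.mean(q,0).round(4),np.linalg.norm(q[0]-q[1]).round(4),np.linalg.norm(q[2]-q[3]).round(4))
print("lid edge col scan",[int(v) for v in im[180:230:2,300].mean(1)])
# full-pocket puck label compare
y=((h[...,0]>15)&(h[...,0]<35)&(h[...,1]>100)&(h[...,2]>120)).astype(np.uint8)
n,l,stt,ce=cv2.connectedComponentsWithStats(y); print([(stt[i].tolist(),ce[i].round(1).tolist()) for i in range(1,n) if stt[i,4]>40])
```

```text
25.15 p [0.5309 0.0801 0.1724] q [ 0.4679  0.5299 -0.468   0.5304] F [0.4 0.1 0.1] op 0.0004
R [[0.0, 0.992, 0.124], [-0.001, 0.124, -0.992], [-1.0, 0.0, 0.001]] j [-0.24  0.76  0.06  1.72 -0.06  0.66 -1.59]
25.2 p [0.5308 0.0801 0.1723] q [ 0.4678  0.53   -0.468   0.5303] F [ 0.  -0.5  0.7] op 0.0001
R [[0.0, 0.992, 0.124], [-0.001, 0.124, -0.992], [-1.0, 0.0, 0.001]] j [-0.24  0.76  0.06  1.72 -0.06  0.66 -1.59]
(300, 114, 43, 45)
0.046 [0.6027 0.0881 0.046 ] 0.029 0.029
0.054 [0.6027 0.0881 0.054 ] 0.028 0.028
lid edge col scan [180, 180, 183, 182, 183, 178, 182, 181, 161, 247, 246, 245, 245, 246, 237, 172, 175, 174, 172, 172, 172, 174, 174, 173, 172]
[([313, 122, 17, 30, 328], [320.6, 136.6]), ([220, 126, 12, 23, 215], [225.5, 137.2])]
```

apply_moves:
  targets:
    - [[0, -2.5, -1.5, 0, 0, 0, 255], [2, -5.4, -3, -0.004, 0, 0, 255], [6, -5.4, -3, -0.004, 0, 0, 255], [8.7, -5.4, -3, -0.004, 0, 0, 255], [8.7, -5.4, -3, -0.004, 0, 0, 255], [8.7, -5.4, -3, -0.004, 0, 0, 255], [8.7, -5.4, -3, -0.004, 0, 0, 255]]

```text
time_s: 26.08
ee_pos: [0.474, 0.1032, 0.0862]
tool_rot: [0.467, 0.531, -0.467, 0.532]
contact_force: [-0.3, 0.4, 0.2]
opening: -0.0004
```

apply_moves:
  targets:
    - [[0.4, 0, 0, 0, 0, 0, 255], [0.8, 0, 0, 0, 0, 0, 255], [0.95, 0, 0, 0, 0, 0, 255], [0.95, 0, 0, 0, 0, 0, 255]]

```text
time_s: 26.58
ee_pos: [0.4739, 0.1031, 0.0766]
tool_rot: [0.467, 0.531, -0.467, 0.532]
contact_force: [0.2, 0.2, -0.5]
opening: -0.0
```

apply_moves:
  targets:
    - [[0.15, 0, 0, 0, 0, 0, 255], [0.3, 0, 0, 0, 0, 0, 255], [0.3, 0, 0, 0, 0, 0, 255]]

```text
time_s: 26.95
ee_pos: [0.4739, 0.1031, 0.0735]
tool_rot: [0.467, 0.531, -0.467, 0.531]
contact_force: [0.6, -0.3, 1.9]
opening: 0.0002
```

apply_moves:
  targets:
    - [[0.05, 0, 0, 0, 0, 0, 255], [0.08, 0, 0, 0, 0, 0, 255], [0.08, 0, 0, 0, 0, 0, 255]]

```text
time_s: 27.32
ee_pos: [0.4739, 0.1031, 0.0729]
tool_rot: [0.467, 0.531, -0.467, 0.531]
contact_force: [-1.3, -0.8, 5.3]
opening: 0.0001
```

apply_moves:
  targets:
    - [[0.06, 0, 0, 0, 0, 0, 255], [0.1, 0, 0, 0, 0, 0, 255], [0.1, 0, 0, 0, 0, 0, 255]]

```text
time_s: 27.7
ee_pos: [0.4739, 0.1032, 0.0722]
tool_rot: [0.467, 0.531, -0.467, 0.532]
contact_force: [-1.4, 1.1, 11.0]
opening: 0.0002
```

apply_moves:
  targets:
    - [[0.06, 0, 0, 0, 0, 0, 255], [0.08, 0.2, 0, 0, 0, 0, 255], [0.08, 0.5, 0, 0, 0, 0, 255], [0.08, 1, 0, 0, 0, 0, 255]]

```text
time_s: 28.2
ee_pos: [0.4835, 0.1043, 0.0717]
tool_rot: [0.467, 0.531, -0.467, 0.531]
contact_force: [-5.5, -0.4, 13.2]
opening: -0.0002
```

Sliding forward with 13 N of press and about 5 N of drag.

apply_moves:
  targets:
    - [[0.05, 0.5, 0, 0, 0, 0, 255], [0.06, 1, 0, 0, 0, 0, 255], [0.06, 1.5, 0, 0, 0, 0, 255], [0.06, 2, 0, 0, 0, 0, 255]]

```text
time_s: 28.7
ee_pos: [0.5031, 0.1067, 0.0716]
tool_rot: [0.467, 0.531, -0.467, 0.531]
contact_force: [-4.4, -1.4, 15.6]
opening: -0.0001
```

apply_moves:
  targets:
    - [[0.05, 0.5, 0, 0, 0, 0, 255], [0.05, 1, 0, 0, 0, 0, 255], [0.05, 1.5, 0, 0, 0, 0, 255], [0.05, 2, 0, 0, 0, 0, 255]]

```text
time_s: 29.2
ee_pos: [0.5229, 0.1092, 0.0716]
tool_rot: [0.467, 0.531, -0.467, 0.531]
contact_force: [-4.0, -0.5, 15.9]
opening: -0.0002
```

apply_moves:
  targets:
    - [[0.04, 0.5, 0, 0, 0, 0, 255], [0.04, 1, 0, 0, 0, 0, 255], [0.04, 1.5, 0, 0, 0, 0, 255], [0.04, 2, 0, 0, 0, 0, 255]]

```text
time_s: 29.7
ee_pos: [0.5426, 0.1116, 0.0717]
tool_rot: [0.467, 0.531, -0.467, 0.531]
contact_force: [-5.0, -2.1, 15.4]
opening: -0.0
```

apply_moves:
  targets:
    - [[0.05, 0.4, 0, 0, 0, 0, 255], [0.05, 0.8, 0, 0, 0, 0, 255], [0.05, 1.1, 0, 0, 0, 0, 255], [0.05, 1.2, 0, 0, 0, 0, 255]]

```text
time_s: 30.2
ee_pos: [0.5538, 0.1129, 0.0715]
tool_rot: [0.466, 0.531, -0.468, 0.531]
contact_force: [-10.7, -1.3, 16.9]
opening: 0.0004
```

apply_moves:
  targets:
    - [[-0.1, 0, 0, 0, 0, 0, 255], [-1.5, 0, 0, 0, 0, 0, 255], [-6, -2, 0, 0, 0, 0, 255], [-10, -4, 0, 0, 0, 0, 255], [-10, -4, 0, 0, 0, 0, 255], [-10, -4, 0, 0, 0, 0, 255], [-10, -4, 0, 0, 0, 0, 255]]

```text
time_s: 31.08
ee_pos: [0.5143, 0.1079, 0.1709]
tool_rot: [0.466, 0.531, -0.468, 0.53]
contact_force: [-0.4, 0.6, -0.8]
opening: -0.0
```

Run:
```python
from h import *
s=st(); im=eyes.grab_frame("wrist"); s=st(); cv2.imwrite("pics/w10.png",im)
g=cv2.cvtColor(im,cv2.COLOR_BGR2GRAY)
m=(g<75).astype(np.uint8); n,l,q,ce=cv2.connectedComponentsWithStats(m)
e=proj("wrist",[[*world(dx,dy),.0535] for dx,dy in[(.027,.03),(.027,-.03),(-.023,-.03),(-.023,.03)]]); print("expected pad px",e.round(1).tolist())
c=e.mean(0).astype(int); col=[int(v) for v in g[c[1]-60:c[1]+60:2,c[0]-20]]; print(c,c[1]-60,col)
u=proj("wrist",[*world(.089,0),.0505])[0]; print("lid edge exp",u,[int(v) for v in g[int(u[1])-20:int(u[1])+20,int(u[0])]])
h=cv2.cvtColor(im,cv2.COLOR_BGR2HSV); y=((h[...,0]>12)&(h[...,0]<38)&(h[...,1]>40)&(h[...,2]>110)).astype(np.uint8)
n,l,stt,ce=cv2.connectedComponentsWithStats(y); print([(stt[i].tolist(),ce[i].round(1).tolist()) for i in range(1,n) if stt[i,4]>60])
```

```text
31.07 p [0.5143 0.1079 0.1709] q [ 0.4658  0.5315 -0.4682  0.5304] F [-0.4  0.6 -0.8] op -0.0
R [[-0.003, 0.992, 0.128], [-0.001, 0.128, -0.992], [-1.0, -0.003, 0.001]] j [-0.3   0.75  0.06  1.76 -0.07  0.63 -1.64]
31.12 p [0.5142 0.1079 0.1708] q [ 0.4658  0.5315 -0.4682  0.5304] F [-1.1 -1.  -0.2] op 0.0001
R [[-0.003, 0.992, 0.128], [-0.002, 0.128, -0.992], [-1.0, -0.004, 0.001]] j [-0.3   0.75  0.06  1.76 -0.07  0.63 -1.64]
expected pad px [[273.3, 149.3], [364.8, 149.4], [362.2, 223.5], [276.1, 223.5]]
[319 186] 126 [148, 148, 149, 147, 148, 152, 56, 57, 59, 57, 55, 57, 56, 57, 55, 59, 55, 61, 51, 54, 56, 61, 53, 54, 60, 50, 55, 58, 50, 62, 59, 56, 53, 53, 60, 56, 58, 55, 59, 60, 62, 59, 57, 75, 146, 145, 146, 145, 147, 145, 147, 148, 146, 145, 147, 146, 145, 146, 145, 145]
lid edge exp [318.94451906  43.93025757] [51, 52, 51, 51, 53, 55, 52, 45, 160, 155, 163, 162, 163, 163, 163, 163, 153, 133, 107, 78, 86, 145, 227, 238, 235, 237, 235, 236, 236, 235, 236, 235, 237, 238, 227, 178, 153, 150, 149, 147]
[([358, 100, 18, 31, 353], [366.2, 115.1]), ([265, 105, 9, 22, 198], [269.0, 115.5])]
```

Run:
```python
from h import *
M=cam("wrist")
def e(z,*uv): return [case(ray("wrist",p,z)).round(4).tolist() for p in uv]
print("now lid edge,pad back,pad front",e(.0505,(319,45.4)),e(.0535,(300,137.5)),e(.0535,(300,212.5)),"wall inner/outer",e(.055,(319,32),(319,41)))
print("puck labels now (z~.046)",e(.046,(366.2,115.1),(269,115.5)))
# w2 (shut, before) pose: rebuild camera from fixed tool->camera transform
s=readout.get_state(); T=R.from_quat(s["tool_rot"]).as_matrix(); p=np.array(s["ee_pos"])
K,d,r,t=M; C=cv2.Rodrigues(r)[0]; Rtc=C@T; ttc=C@p+t.ravel()
def old(pos,q):
    T=R.from_quat(np.array(q)/np.linalg.norm(q)).as_matrix(); A=Rtc@T.T; return (K,d,cv2.Rodrigues(A)[0],ttc-A@np.array(pos))
P2=old([.5524,.1078,.1106],[.4668,.5314,-.4665,.5312])
for nm,uv,z in(("lid edge",(300,118),.0505),("pad back",(300,229),.0535),("pad front",(270,314),.0535),("wall",(300,88),.055)): print("w2",nm,case(ray("",uv,z,P2)).round(4))
g=cv2.cvtColor(cv2.imread("pics/w2.png"),6); print([int(v) for v in g[84:140,300]]); print([int(v) for v in g[222:234,300]])
```

```text
now lid edge,pad back,pad front [[0.0882, -0.0]] [[0.0344, 0.0124]] [[-0.0152, 0.0132]] wall inner/outer [[0.0943, -0.0001], [0.0896, -0.0001]]
puck labels now (z~.046) [[0.0485, -0.031], [0.0482, 0.0329]]
w2 lid edge [0.082  0.0043]
w2 pad back [0.0268 0.005 ]
w2 pad front [-0.0228  0.0226]
w2 wall [0.095  0.0038]
[48, 39, 46, 42, 46, 135, 136, 146, 151, 151, 147, 150, 148, 147, 152, 139, 126, 114, 71, 66, 65, 63, 74, 79, 81, 80, 81, 81, 81, 90, 95, 90, 87, 141, 122, 221, 232, 231, 229, 229, 230, 231, 228, 230, 229, 230, 229, 230, 230, 230, 232, 216, 161, 138, 139, 140]
[137, 139, 137, 137, 139, 118, 70, 52, 55, 52, 56, 52]
```

Run:
```python
from h import *
s=st(); print(ctrl.job_done())
```

```text
31.12 p [0.5142 0.1079 0.1708] q [ 0.4658  0.5315 -0.4682  0.5304] F [-1.1 -1.  -0.2] op 0.0001
R [[-0.003, 0.992, 0.128], [-0.002, 0.128, -0.992], [-1.0, -0.004, 0.001]] j [-0.3   0.75  0.06  1.76 -0.07  0.63 -1.64]
the job is handed in; nothing more can be done
None
```

I opened the lid, put the rightmost puck in the empty pocket and shut the lid again. The job was handed in at 31 s of the 72 s allowed, and no verdict was reported.

**Lid:**
- I pressed with 10 to 17 N. The highest press and drag combined was about 20 N, in the readings taken at the end of each move.
- I dragged it to the open stop, where its back edge measured 8.5 mm against 9 mm nominal.
- After closing, the edge measured 88.2 mm against 89 mm. The travel was therefore 79.7 mm, and it felt the stop at the end.

**Puck:**
- It reached the pocket floor at a contact force of about 24 N. I then wiggled it, and it was held within about 2 mm on both axes.
- I centred it and released it. Afterwards its centre measured within 0.5 mm of the pocket rim measured in the same kind of view. Seen through the shut lid, its label was still at the pocket, in line with its neighbour's.

**Checks that disagreed:**
- An early wrist measurement was off by about 8 mm because the arm had not settled, so I did not use it.
- The wrist camera showed a bias of about 1 mm sideways and 1 to 2 mm forward, which I allowed for.
- The lid appears to have started about 7 mm ajar rather than shut.
- The side and scene cameras disagreed by 10 to 20 mm on the vial and canister positions. I kept well clear of both, but did not re-measure them at the end.

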